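Open the two-stage catch of the spice case

ROBOT

A 7-joint arm with a two-finger parallel gripper is mounted at the origin on the work surface. World frame = base frame: x ahead of the robot, y to its left, z up, the work surface at z = 0. Lengths are in m, angles in rad, forces in N, time in s.
With the tool pointing down it reaches from about 0.425 to 0.925 m from the base axis. Payload 6.8 kg.
Tool frame: the origin (TCP) lies between the finger pads; the fingertips stand bot.tips_ahead ahead of it and the grasp point (between the pads) lies 8 mm behind it (bot.tips_ahead is the distance from the TCP to the fingertips, in m); y points along the fingers, z is the direction in which the jaws open and shut, and the axes are right-handed (so a half turn about y gives the same grasp; the last joint's range is limited). The gripper opens to 88 mm and grips with 3 to 60 N. Pads are 20 mm wide; open, the fingers measure 115 mm over their backs; the gripper's body (75 mm by 178 mm) begins 61 mm behind the grasp point.
Start: joints at [-1.395, 0.477, 0.022, 1.555, -0.011, 1.109, -0.083], TCP at [0.189, 0.648, 0.195] pointing down, gripper open.
Joint ranges: [-2.96, 2.96], [-0.34, 2.1], [-1.41, 1.46], [0.24, 2.44], [-1.37, 4.51], [0.17, 1.92], [-2.96, 2.96]. Speed limits (rad/s): [2.39, 2.39, 3.14, 3.14, 3.14, 3.14, 3.14].

INTERFACE

Orientations are given as a rotation vector (axis times angle).
In Python, from bench import bot gives the robot as it stands.
- The arm moves only by the tool jog_arm, never from a script. Its argument "plan" is a list of rows, each an object with "fingers": the gripper's target within -1 to 1 (fully open at 1, half-way at 0, shut at -1); "translation": the shift along the tool's x, y, z in mm, a list of three; "turn": the turn, a rotation vector about the tool's x, y, z in rad, a list of three. In form: [{"fingers": fingers, "translation": [tx, ty, tz], "turn": [ax, ay, az]}, ...]. A call has 1 to 8 rows; each row shifts and turns the commanded pose from where the row before left it, along the tool's axes as they then stand; what a row does not reach is not made up. A row lasts 1/10 s, in which the tool goes at most 50 mm and 8.59 degrees, less where a joint would pass 70% of its speed; a pose out of reach is approached as far as the arm can. A call is refused whole if a number of a shift passes 50 or a number of a turn 0.15, either way. A call with a gripper value outside its range is refused whole. The fingers move at their own pace and stop on an object; "grip_force" is the grip in N (left out, the last holds). Time passes only in rows, so rows that do not move let the fingers close. It gives the time, the measured TCP pose, the force and the opening at its end, in the units of the state.
- bot.get_state(): the state, without advancing time (a new reading comes with each control period).
- bot.grab_frame(name): name is "side" or "top" or "wrist"; returns a dict with "color" (420x560x3 uint8, blue, green, red), "range_z" (420x560 float32, m along the optical axis (not along the pixel's ray), 0 where there is no reading), "camera_matrix" (3x3 intrinsics, pixels), "view" (4x4, takes a point from world to camera coordinates). Camera axes: x right, y up, looking along -z (the intrinsics and any distortion apply to the point x, -y, -z); pixel columns grow to the right and rows downward; lengths in m; the calibration is good to about 2 mm. The wrist camera is an equidistant fisheye: a pixel r from the principal point sees the ray r / f radians off the axis. A picture is of the moment at which its call begins.
- bot.sign_off(): hands the job in, once; it reports no verdict.
The state is a dict: "time_s": time; "qpos": joint angles; "dq": joint speeds; "joint_torque": joint torques, N m; "ee_pos": TCP position; "tool_rot": TCP orientation; "wrist_force": force on the tool from outside, world axes, zero at the start; "moment": the same for the moment, N m; "opening": finger opening in m.
Only numpy, scipy, OpenCV 4.12 (cv2) and the standard library are available. Lean on these libraries where they do the work, as an engineer would, in place of code of your own. Each camera call takes 0.05 s, during which the arm holds its last target.

TASK

Open the steel spice case on the pine board: slide its safety tab fully aside (feel which way it will go and do not force it, or the case gets shoved), then lift the latch arm up off the lid and leave it standing up, and then swing the lid up until it stands nearly upright and let go. Leave the jars, the katori and the spoon where they are, and do not shift or tip the case as you work.

Things in the scene. Friction and masses are not known exactly. Their poses are not given: they have to be found in the camera images.
- case: Steel spice case, loose on the pine board, 2.2 kg (a sideways push of about 12 N shoves it). Box 130 (x) x 200 (y) x 80 mm high, with a dark catch housing on its front, x = -140 to -65 mm, 116 mm wide, flat top at z = 80 mm. Origin: centre of the box's underside; +x points from the front (housing) to the back (lid hinge), +y along the lid hinge, +z up.
- tab_grip (a point): Centre of the safety tab's upright fin, 32 (x) x 10 (y) mm, standing 54 mm above the housing top, front middle; this point is 38 mm above the housing top. Axes as the case. From the fin's back a tongue 16 mm wide (y) reaches 30 mm towards the lid, over the latch arm, 18 to 24 mm above the housing top. Pinch the fin across y from above.
- tab (a joint): Tab travel along the case's y, m: starts near 0 (tongue over the latch arm), + to +y. A hidden stop blocks it solidly after 5 to 6 mm on one side; which side varies and cannot be seen. The other way it slides (about 3 N) to 42 mm. The tongue clears the 24 mm wide arm from 21 mm on; only near 40 mm is there room for a finger between fin and raised arm. Stays where left.
- latch_grip (a point): Middle of the barrel grip on the latch arm: a bar of 16 mm diameter and 24 mm length along y, at the arm's free end, 22 mm above the arm's middle plane; its flat ends can be pinched across y from above and the bar turns between the fingers. Turns with the arm; at latch = 0 its axes are as the case's.
- latch_hinge (a point): Point on the hinge axis (along the case's y) of the latch arm, on top of the housing, 95 mm in front of the case's middle and 92 mm above its underside. The barrel grip lies 42 mm behind and 22 mm above it when latched. The arm is 60 x 24 x 8 mm, and its end lies over the lid's front edge.
- latch (a joint): Angle of the latch arm, rad: 0 lying on the lid (latched), about 1.57 standing upright, 1.9 at its end stop leaning back over the housing (away from the lid). It stays where left. Blocked while the tab's tongue lies over it.
- lid_knob (a point): Centre of the black T-knob on the lid: a round crossbar of 20 mm diameter and 30 mm length along y on a 12 mm stem; its flat ends can be pinched across y from above and it turns between the fingers. It lies 36 mm above the lid's top face, 73 mm in front of the lid hinge. At lid = 0 its axes are as the case's.
- lid_hinge (a point): Middle of the lid hinge axis (along the case's y), at the box's back top edge, 65 mm behind the case's middle and 81 mm above its underside. The closed lid reaches 130 mm forward from it (200 mm wide, 6 mm thick) and the knob's centre lies 73 mm in front of and 42 mm above it.
- lid (a joint): Opening angle of the lid, rad: 0 closed, 1.57 upright, 1.6 end stop. A stiff hinge (about 3 to 5 N at the knob); it stays where left. The latch arm holds it down until lifted.
- jar_a: Closed brown glass jar, 72 mm diameter, 125 mm high, standing on the white turntable (230 mm diameter); origin at the centre of its underside. Bystander.
- jar_b: Second jar, the same, on the turntable. Bystander.
- katori: Small steel bowl, 90 mm across, 42 mm high, on the board; origin under its centre. Bystander.
- spoon: White melamine spoon, 170 mm long, lying on the board; origin under its middle. Bystander.

How it is judged:
By the outcome, as a careful person would: the job done as asked, in the order asked, and still so for the second after the job is handed in, with the robot touching nothing.
It also fails if it takes over 64 s, if anything falls off the work surface, if the arm or the gripper's body presses on something with over 40 N, if the wrist force passes 120 N, or if a joint passes its speed limit or range.

## Working session

There is one attempt and no reset: what is moved stays moved. The work goes in short steps, Python scripts to look and compute and a tool call to move; the robot and the scene stay as the last step left them, time stands still between calls to the robot, and variables do not carry over. Pictures are saved under pics/ and viewed, and the job is handed in when it is done.

Besides the shell and the picture viewer there is one more tool, called by a JSON object that holds its "api" and its "payload". jog_arm: Moves the arm, as the interface text tells. Its arguments: {"type":"object","properties":{"plan":{"type":"array","items":{"type":"object","properties":{"fingers":{"type":"number"},"translation":{"type":"array","items":{"type":"number"}},"turn":{"type":"array","items":{"type":"number"}}}}},"grip_force":{"type":"number"}},"required":["plan"]}

```bash
ls; mkdir -p pics; python3 - <<'E'
from bench import bot
import cv2,numpy as np
print(bot.get_state()); print(bot.tips_ahead)
for n in ("side","top","wrist"):
    f=bot.grab_frame(n); cv2.imwrite(f"pics/{n}0.png",f["color"]); np.savez(f"pics/{n}0.npz",**f)
    print(n,f["camera_matrix"],f["view"])
E
```

```text
pics
{'time_s': 0.0, 'qpos': array([-1.39512594,  0.47778978,  0.02230845,  1.5564342 , -0.01149676,
        1.10931582, -0.08311563]), 'dq': array([ 0.00173663,  0.00110767, -0.00082967, -0.00155879,  0.00052964,
        0.00089985,  0.00054114]), 'joint_torque': array([-1.57280861e-04, -5.82864082e+01,  1.53447993e+00, -2.72613484e+01,
       -5.43462241e-02,  1.71198609e-02,  1.69444415e-04]), 'ee_pos': array([0.18880167, 0.64737545, 0.19399538]), 'tool_rot': array([-1.56111548,  0.22287112, -0.22265939]), 'wrist_force': array([-1.07416935, -0.2904256 ,  0.07111027]), 'moment': array([ 0.01115799, -0.01145853,  0.00738705]), 'opening': 0.08791319224857075}
0.011
side [[399.16415819   0.         281.02510058]
 [  0.         399.16415819 209.34815479]
 [  0.           0.           1.        ]] [[-0.98205319 -0.18843909 -0.0078895   0.56678701]
 [ 0.10067408 -0.55911957  0.82295202 -0.14123484]
 [-0.1594875   0.80738839  0.56805609 -1.11222875]
 [ 0.          0.          0.          1.        ]]
top [[393.02739975   0.         281.85616674]
 [  0.         393.02739975 212.57832017]
 [  0.           0.           1.        ]] [[-0.02782018 -0.99960693 -0.00346841  0.04694624]
 [ 0.98276905 -0.02798552  0.18270686 -0.5848548 ]
 [-0.18273211  0.0016743   0.98316132 -1.08848309]
 [ 0.          0.          0.          1.        ]]
wrist [[325.1922621    0.         276.5003989 ]
 [  0.         325.1922621  216.42269917]
 [  0.           0.           1.        ]] [[ 0.27931023  0.96019652 -0.00290563 -0.67375435]
 [-0.92841272  0.26929002 -0.25599355  0.03092966]
 [-0.24502166  0.07419924  0.96667412 -0.39037897]
 [ 0.          0.          0.          1.        ]]
```

View pics/top0.png

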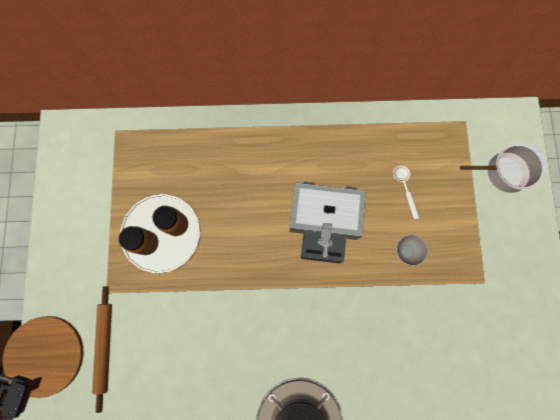

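View pics/side0.png

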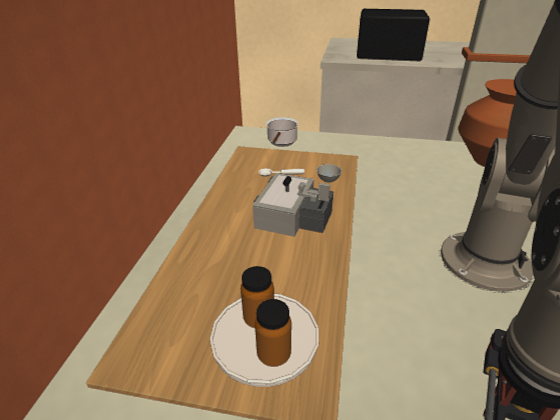

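View pics/wrist0.png

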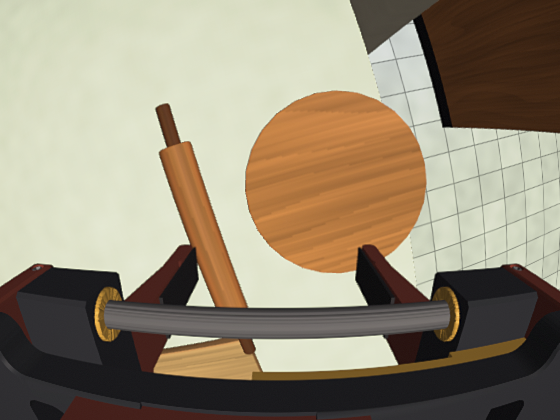

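```bash
cat > h.py <<'E'
import numpy as np,cv2
from scipy.spatial.transform import Rotation as R
def cloud(f):
    K=f["camera_matrix"];V=f["view"];d=f["range_z"]
    v,u=np.mgrid[:d.shape[0],:d.shape[1]]
    x=(u-K[0,2])/K[0,0]*d;y=(v-K[1,2])/K[1,1]*d
    P=np.stack([x,-y,-d],-1)
    return (P-V[:3,3])@V[:3,:3]
def proj(f,p):
    K=f["camera_matrix"];V=f["view"]
    c=np.atleast_2d(p)@V[:3,:3].T+V[:3,3]
    return np.stack([K[0,2]+K[0,0]*c[:,0]/-c[:,2],K[1,2]+K[1,1]*-c[:,1]/-c[:,2]],-1)
E
python3 - <<'E'
from h import *
f=dict(np.load("pics/top0.npz"));P=cloud(f)
c=f["color"][170:275,270:385];cv2.imwrite("pics/topcrop.png",cv2.resize(c,None,fx=6.9,fy=5.7,interpolation=cv2.INTER_CUBIC)[:600,:800])
f2=dict(np.load("pics/side0.npz"));P2=cloud(f2)
c=f2["color"][165:240,245:345];cv2.imwrite("pics/sidecrop.png",cv2.resize(c,None,fx=8,fy=8,interpolation=cv2.INTER_CUBIC))
for u,v in [(330,195),(300,200),(355,222),(330,210),(325,230),(322,256),(250,250),(220,160),(327,240)]: print("top",u,v,P[v,u].round(4))
for u,v in [(285,190),(270,195),(288,183),(325,190),(300,150)]: print("side",u,v,P2[v,u].round(4))
# lid top pts
Z=P[...,2];m=(np.abs(Z-np.median(P[190:200,310:320,2]))<.004)
m[:170]=0;m[240:]=0;m[:,:280]=0;m[:,375:]=0
q=P[m];print(len(q),cv2.minAreaRect((q[:,:2]*1000).astype(np.float32)),q[:,2].mean())
E
```

```text
top 330 195 [ 0.6224 -0.1053  0.106 ]
top 300 200 [ 0.6098 -0.0208  0.1093]
top 355 222 [ 0.5445 -0.1709  0.1032]
top 330 210 [ 0.5709 -0.0972  0.1527]
top 325 230 [ 0.5232 -0.0858  0.1135]
top 322 256 [ 0.4514 -0.0723  0.1333]
top 250 250 [0.4833 0.1276 0.0162]
top 220 160 [0.7616 0.2157 0.021 ]
top 327 240 [ 0.4945 -0.0887  0.1238]
side 285 190 [ 0.5826 -0.0978  0.106 ]
side 270 195 [ 0.6217 -0.0608  0.1067]
side 288 183 [ 0.5694 -0.075   0.1457]
side 325 190 [ 0.4589 -0.0706  0.1361]
side 300 150 [ 0.6079 -0.5841  0.0037]
2973 ((575.22998046875, -94.94680786132812), (199.78543090820312, 157.89308166503906), 81.71267700195312) 0.1063900246097468
```

View pics/topcrop.png

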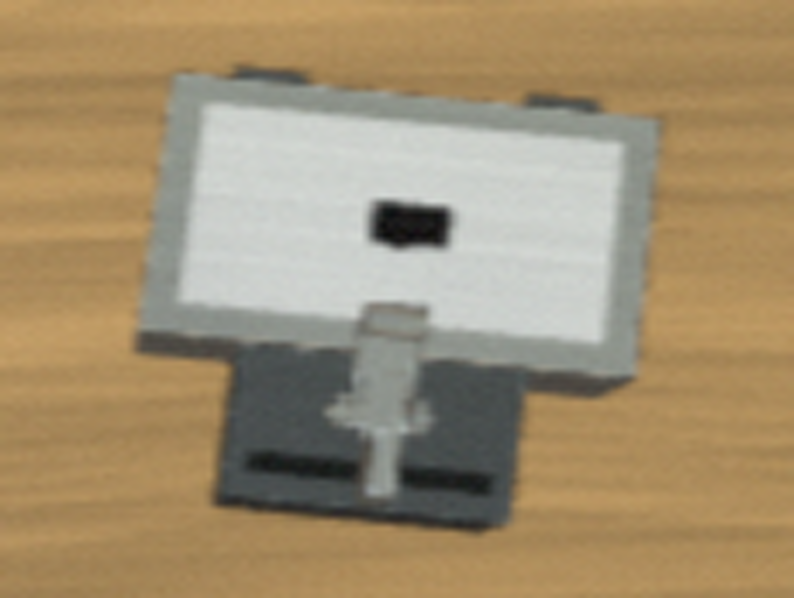

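View pics/sidecrop.png

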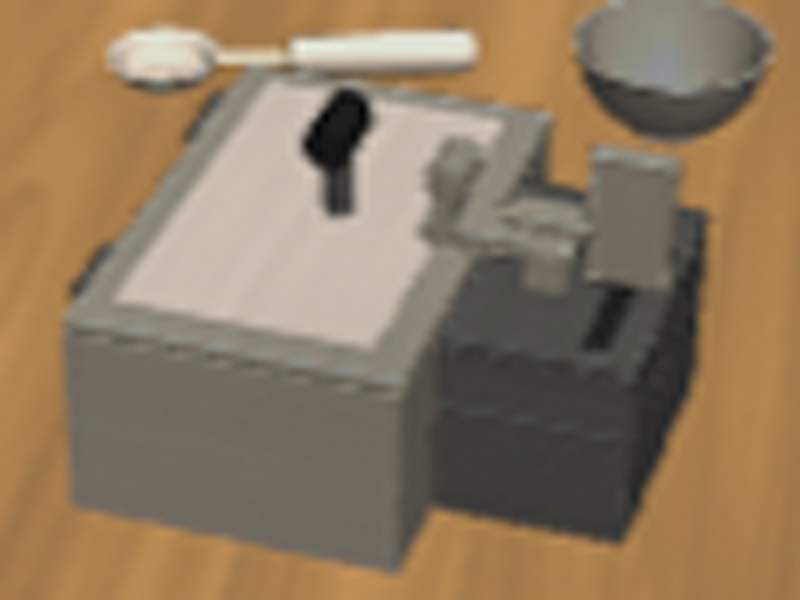

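```bash
cat > fit.py <<'E'
from h import *
from scipy.optimize import least_squares
ft=dict(np.load("pics/top0.npz"));fs=dict(np.load("pics/side0.npz"))
H=.087
obj=[[.065,.1,H],[.065,-.1,H],[-.065,-.1,H],[-.065,.1,H],[-.14,.058,.08],[-.14,-.058,.08]]
tp=np.array([(178,73),(661,118),(636,376),(138,333),(216,500),(503,524)])/[6.9,5.7]+[269.6,169.6]
so=[[.065,.1,H],[.065,-.1,H],[-.065,-.1,H],[-.065,.1,H],[-.14,.058,.08]]
sp=np.array([(66,312),(250,70),(548,114),(402,383),(632,375)])/8+[244.6,164.6]
def T(p,o):
    c,s=np.cos(p[3]),np.sin(p[3]);return np.asarray(o)@np.array([[c,s,0],[-s,c,0],[0,0,1]])+p[:3]
def res(p):
    return np.r_[(proj(ft,T(p,obj))-tp).ravel(),(proj(fs,T(p,so))-sp).ravel()]
s=least_squares(res,[.575,-.095,.019,-.14],loss='soft_l1')
print(s.x.round(4),res(s.x).round(1))
for nm,sl in (("top",slice(0,12)),("side",slice(12,None))):
    r=least_squares(lambda p:np.r_[res(np.r_[p[:2],.019,p[2]])[sl]],[.575,-.095,-.14]);print(nm,r.x.round(4))
E
python3 fit.py; python3 - <<'E'
from h import *
# depth based: knob top, fin pts, latch bar, in case coords
from fit import T,s
p=s.x
for n in("top","side"):
    P=cloud(dict(np.load(f"pics/{n}0.npz"))).reshape(-1,3)
    c,si=np.cos(p[3]),np.sin(p[3]);q=(P-p[:3])@np.array([[c,-si,0],[si,c,0],[0,0,1]])
    m=(abs(q[:,0])<.145)&(abs(q[:,1])<.1)&(q[:,2]>.1)
    for lo,hi,nm in((-.145,-.1,'fin'),(-.08,-.035,'barrel'),(-.03,.03,'knob')):
        k=m&(q[:,0]>lo)&(q[:,0]<hi);a=q[k];print(n,nm,len(a),a.min(0).round(4),a.max(0).round(4),np.median(a,0).round(4))
E
```

```text
[ 0.584  -0.0974  0.0154 -0.148 ] [-0.7 -0.2  0.1  0.1 -0.2  0.5 -0.3 -0.5  0.4 -0.7  1.   0.1 -0.4  0.9
 -0.1 -0.8  0.6 -0.  -0.   0.2  0.5  0. ]
top [ 0.5832 -0.0969 -0.1485]
side [ 0.5836 -0.0926 -0.1482]
[ 0.584  -0.0974  0.0154 -0.148 ] [-0.7 -0.2  0.1  0.1 -0.2  0.5 -0.3 -0.5  0.4 -0.7  1.   0.1 -0.4  0.9
 -0.1 -0.8  0.6 -0.  -0.   0.2  0.5  0. ]
top [ 0.5832 -0.0969 -0.1485]
side [ 0.5836 -0.0926 -0.1482]
top fin 77 [-0.1382 -0.0147  0.101 ] [-0.1006  0.0152  0.1413] [-0.1178  0.0023  0.1353]
top barrel 85 [-0.08   -0.0105  0.1002] [-0.0457  0.0133  0.1277] [-0.0578  0.002   0.1214]
top knob 86 [-0.0182 -0.0129  0.1197] [0.0021 0.0162 0.1385] [-0.0097  0.0019  0.1343]
side fin 153 [-0.1402 -0.0043  0.1001] [-0.1     0.0218  0.139 ] [-0.1228  0.0068  0.1201]
side barrel 66 [-0.0794 -0.0112  0.1   ] [-0.0463  0.0188  0.1275] [-0.0575  0.0101  0.1165]
side knob 78 [-0.0199 -0.0126  0.1002] [-0.001   0.0217  0.1378] [-0.0123  0.01    0.1295]
```

```bash
cat >> h.py <<'E'
CP=np.array([.5838,-.096,.0175]);CY=-.148
def c2w(p): return R.from_euler('z',CY).apply(p)+CP
def w2c(p): return R.from_euler('z',-CY).apply(np.asarray(p)-CP)
def Rgoal(tilt=0,flip=1):
    # tool z = jaws along case y (flip*), tool y = down; tilt about case y
    z=flip*np.array([0,1,0.]);y=np.array([0,0,-1.]);x=np.cross(y,z)
    M=R.from_matrix(np.stack([x,y,z],1))
    return R.from_euler('z',CY)*R.from_euler('y',tilt)*M
def st():
    from bench import bot
    s=bot.get_state();r=R.from_rotvec(s['tool_rot']);return s,s['ee_pos'],r
def show(goal_p,goal_r):
    s,p,r=st()
    d=r.inv().apply(np.asarray(goal_p)-p)*1000;t=(r.inv()*goal_r).as_rotvec()
    print('t',round(s['time_s'],2),'grasp in case',(w2c(p-.008*r.as_matrix()[:,1])*1000).round(1),'dtrans',d.round(1),'dturn',t.round(3),'F',s['wrist_force'].round(2),'op',round(s['opening'],4))
E
python3 - <<'E'
from h import *
s,p,r=st();print(r.as_matrix().round(3))
for f in(1,-1): show([.5,.25,.3],Rgoal(0,f))
for q in([-.122,0,.118],[-.053,0,.114],[-.008,0,.123]): print(c2w(np.array(q)).round(4))
f=dict(np.load("pics/top0.npz"));P=cloud(f)
for u,v in((165,217),(133,240)):print(P[v,u])
from bench import bot;print([a for a in dir(bot) if a[0]!='_'])
E
```

```text
[[ 0.96  -0.     0.28 ]
 [-0.28  -0.001  0.96 ]
 [ 0.    -1.    -0.001]]
t 0.15 grasp in case [-500.2  677.2  184.7] dtrans [ 410.  -105.3 -294.7] dturn [ 0.001 -0.136 -0.   ] F [-0.13 -0.05  0.24] op 0.0878
t 0.15 grasp in case [-500.2  677.2  184.7] dtrans [ 410.  -105.3 -294.7] dturn [0.000e+00 3.006e+00 2.000e-03] F [-0.13 -0.05  0.24] op 0.0878
[ 0.4631 -0.078   0.1355]
[ 0.5314 -0.0882  0.1315]
[ 0.5759 -0.0948  0.1405]
[0.5614324  0.33530365 0.16945584]
[0.50365312 0.41663256 0.16846118]
['PlanningError', 'get_state', 'grab_frame', 'sign_off', 'tips_ahead']
```

{"api": "jog_arm", "payload": {"plan": [{"fingers": 1, "translation": [20, -25, -10], "turn": [0, 0, 0]}, {"fingers": 1, "translation": [30, -20, -25], "turn": [0, -0.03, 0]}, {"fingers": 1, "translation": [35, -20, -30], "turn": [0, -0.03, 0]}, {"fingers": 1, "translation": [35, -15, -30], "turn": [0, -0.03, 0]}, {"fingers": 1, "translation": [35, -10, -30], "turn": [0, -0.03, 0]}, {"fingers": 1, "translation": [35, 0, -35], "turn": [0, -0.016, 0]}, {"fingers": 1, "translation": [35, 0, -35], "turn": [0, 0, 0]}, {"fingers": 1, "translation": [35, 0, -35], "turn": [0, 0, 0]}]}}

```text
time_s: 0.95
ee_pos: [0.398, 0.3679, 0.2849]
tool_rot: [-1.567, 0.116, -0.116]
wrist_force: [1.1, -0.8, 0.6]
opening: 0.0877
```

```bash
python3 -c "
from h import *
show(c2w([-.14,0,.25]),Rgoal())"
```

```text
t 0.95 grasp in case [-252.2  431.4  275.4] dtrans [ 112.    17.3 -431.5] dturn [-0.  0. -0.] F [ 1.06 -0.79  0.58] op 0.0877
```

{"api": "jog_arm", "payload": {"plan": [{"fingers": 1, "translation": [20, 0, -45], "turn": [0, 0, 0]}, {"fingers": 1, "translation": [20, 0, -45], "turn": [0, 0, 0]}, {"fingers": 1, "translation": [20, 0, -45], "turn": [0, 0, 0]}, {"fingers": 1, "translation": [20, 0, -45], "turn": [0, 0, 0]}, {"fingers": 1, "translation": [20, 0, -45], "turn": [0, 0, 0]}, {"fingers": 1, "translation": [12, 0, -45], "turn": [0, 0, 0]}, {"fingers": 1, "translation": [0, 0, -45], "turn": [0, 0, 0]}, {"fingers": 1, "translation": [0, 5, -45], "turn": [0, 0, 0]}]}}

```text
time_s: 1.75
ee_pos: [0.4549, -0.0048, 0.2801]
tool_rot: [-1.567, 0.116, -0.117]
wrist_force: [0.7, 0.4, -0.1]
opening: 0.0877
```

{"api": "jog_arm", "payload": {"plan": [{"fingers": 0.5, "translation": [0, 5, -40], "turn": [0, 0, 0]}, {"fingers": 0, "translation": [0, 5, -30], "turn": [0, 0, 0]}, {"fingers": 0, "translation": [0, 0, 0], "turn": [0, 0, 0]}, {"fingers": 0, "translation": [0, 0, 0], "turn": [0, 0, 0]}]}}

```text
time_s: 2.15
ee_pos: [0.4444, -0.0721, 0.2698]
tool_rot: [-1.567, 0.117, -0.117]
wrist_force: [0.9, 1.3, 0.4]
opening: 0.0594
```

```bash
python3 -c "
from h import *
show(c2w([-.14,0,.25]),Rgoal())
from bench import bot
f=bot.grab_frame('wrist');np.savez('pics/w1.npz',**f);cv2.imwrite('pics/w1.png',f['color'])
f=bot.grab_frame('top');np.savez('pics/t1.npz',**f);cv2.imwrite('pics/t1.png',f['color'][100:320,200:460])
show(c2w([-.14,0,.25]),Rgoal())
print(f['camera_matrix'])
"
```

```text
t 2.15 grasp in case [-141.4    3.1  260.3] dtrans [ 1.4  2.3 -3.1] dturn [-0.    -0.001 -0.   ] F [0.92 1.26 0.44] op 0.0594
t 2.25 grasp in case [-141.1    4.4  260.4] dtrans [ 1.1  2.4 -4.4] dturn [-0.     0.002  0.   ] F [-0.09  0.23 -0.19] op 0.0513
[[393.02739975   0.         281.85616674]
 [  0.         393.02739975 212.57832017]
 [  0.           0.           1.        ]]
```

View pics/w1.png

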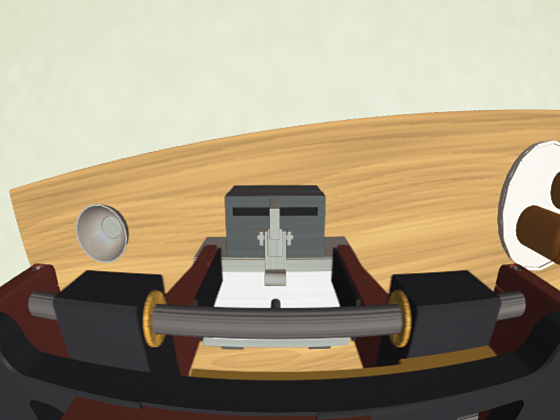

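```bash
python3 -c "
from h import *
f=dict(np.load('pics/w1.npz'))
c=f['color'][170:310,200:360];cv2.imwrite('pics/w1c.png',cv2.resize(c,None,fx=5,fy=4.2857,interpolation=cv2.INTER_CUBIC))
c=f['color'][180:290,210:340];cv2.imwrite('pics/w1c.png',cv2.resize(c,(780,660)[:2],interpolation=cv2.INTER_CUBIC)[:600])
"
```

```text
(no output)
```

View pics/w1c.png

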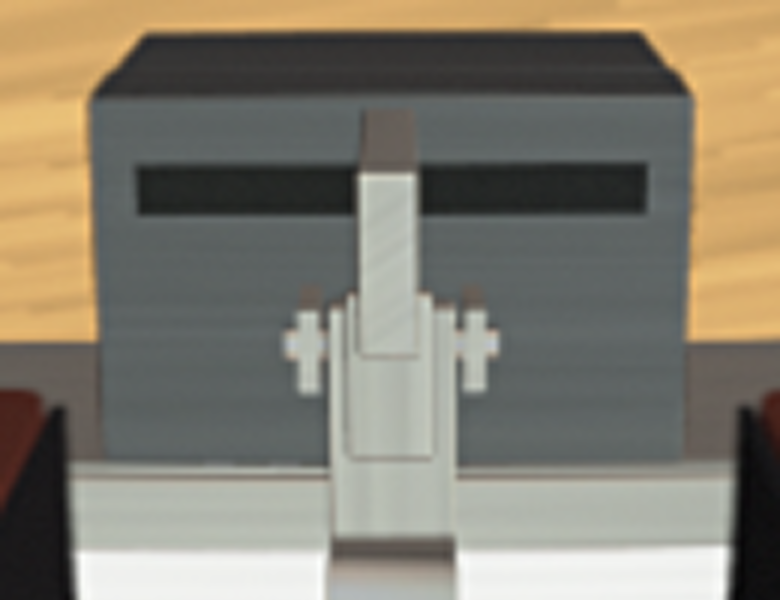

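```bash
cat >> h.py <<'E'
def projw(f,p):
    K=f["camera_matrix"];V=f["view"]
    c=np.atleast_2d(p)@V[:3,:3].T+V[:3,3]
    x,y,z=c[:,0],-c[:,1],-c[:,2];rr=np.hypot(x,y);k=np.arctan2(rr,z)*K[0,0]/rr
    return np.stack([K[0,2]+k*x,K[1,2]+k*y],-1)
E
python3 - <<'E'
from h import *
from scipy.optimize import least_squares
f=dict(np.load('pics/w1.npz'))
px=np.array([(93,98),(692,96),(148,33),(640,33),(358,172),(418,172),(358,356),(418,356)])/6+[209.6,179.6]
def T(p,o): return R.from_euler('z',p[3]).apply(o)+p[:3]
def obj(fx,fy):return np.array([[-.14,-.058,.08],[-.14,.058,.08],[-.14,-.058,0],[-.14,.058,0],[fx-.016,fy-.005,.134],[fx-.016,fy+.005,.134],[fx+.016,fy-.005,.134],[fx+.016,fy+.005,.134]])
def res(p): return (projw(f,T(p,obj(p[4],p[5])))-px).ravel()
for z0 in(.015,.018,.02):
    s=least_squares(lambda q:res(np.r_[q[:2],z0,q[2:]]),[.584,-.096,-.148,-.122,0]);print(z0,s.x.round(4),s.cost,s.fun.round(1))
s=least_squares(res,[.584,-.096,.0175,-.148,-.122,0]);print(s.x.round(4),s.cost)
E
```

```text
0.015 [ 5.841e-01 -9.470e-02 -1.470e-01 -1.224e-01 -4.000e-04] 1.093626490502973 [-0.6  0.2  0.5  0.4 -0.7 -0.2  0.8 -0.3 -0.2 -0.1  0.  -0.2  0.1  0.2
  0.   0.1]
0.018 [ 5.836e-01 -9.470e-02 -1.470e-01 -1.228e-01 -4.000e-04] 2.4100408065473475 [-1.   0.2  0.9  0.4 -1.  -0.2  1.1 -0.4 -0.2 -0.3  0.1 -0.3  0.   0.3
  0.1  0.3]
0.02 [ 5.832e-01 -9.460e-02 -1.470e-01 -1.230e-01 -4.000e-04] 3.6412365211304762 [-1.3  0.3  1.2  0.4 -1.2 -0.3  1.3 -0.4 -0.2 -0.4  0.1 -0.4  0.   0.4
  0.1  0.4]
[ 5.850e-01 -9.490e-02  9.900e-03 -1.470e-01 -1.219e-01 -4.000e-04] 0.24164852604745846
```

```bash
sed -i 's/^CP=.*/CP=np.array([.584,-.095,.017]);CY=-.147/' h.py; cat >> h.py <<'E'
def gp(case_mm,tilt=0):
    "show move to put grasp point at case_mm"
    r=Rgoal(tilt);show(c2w(np.asarray(case_mm)/1000.)+.008*r.as_matrix()[:,1],r)
E
python3 -c "
from h import *
gp([-122.5,-.4,122])"
```

```text
t 2.25 grasp in case [-141.1    3.6  260.9] dtrans [ 18.6 138.9  -4. ] dturn [-0.     0.001  0.   ] F [-0.09  0.23 -0.19] op 0.0513
```

{"api": "jog_arm", "payload": {"plan": [{"fingers": 0, "translation": [9, 25, -2], "turn": [0, 0.001, 0]}, {"fingers": 0, "translation": [9, 35, -2], "turn": [0, 0, 0]}, {"fingers": 0, "translation": [0, 35, 0], "turn": [0, 0, 0]}, {"fingers": 0, "translation": [0, 25, 0], "turn": [0, 0, 0]}, {"fingers": 0, "translation": [0, 14, 0], "turn": [0, 0, 0]}, {"fingers": 0, "translation": [0, 5, 0], "turn": [0, 0, 0]}, {"fingers": 0, "translation": [0, 0, 0], "turn": [0, 0, 0]}]}}

```text
time_s: 2.95
ee_pos: [0.4619, -0.0777, 0.1305]
tool_rot: [-1.568, 0.116, -0.115]
wrist_force: [-0.1, 0.2, 0.8]
opening: 0.0439
```

```bash
python3 -c "
from h import *
gp([-122.5,-.4,122])
from bench import bot
f=bot.grab_frame('wrist');np.savez('pics/w2.npz',**f);cv2.imwrite('pics/w2.png',f['color'][120:,100:450])
"
```

```text
t 2.95 grasp in case [-123.4   -0.8  121.5] dtrans [ 0.9 -0.5  0.4] dturn [ 0.    -0.    -0.001] F [-0.13  0.21  0.85] op 0.0439
```

View pics/w2.png

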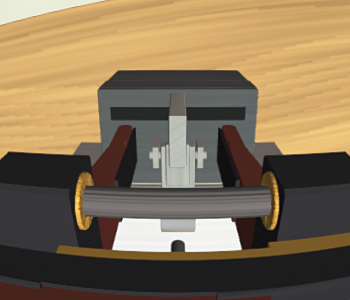

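{"api": "jog_arm", "payload": {"plan": [{"fingers": -0.5, "translation": [0, 0, 0.4], "turn": [0, 0, 0]}, {"fingers": -1, "translation": [0, 0, 0], "turn": [0, 0, 0]}, {"fingers": -1, "translation": [0, 0, 0], "turn": [0, 0, 0]}, {"fingers": -1, "translation": [0, 0, 0], "turn": [0, 0, 0]}, {"fingers": -1, "translation": [0, 0, 0], "turn": [0, 0, 0]}], "grip_force": 8}}

```text
time_s: 3.5
ee_pos: [0.462, -0.0782, 0.131]
tool_rot: [-1.567, 0.117, -0.117]
wrist_force: [0.2, 0.8, 1.4]
opening: 0.0074
```

{"api": "jog_arm", "payload": {"plan": [{"fingers": -1, "translation": [0, 0, 0], "turn": [0, 0, 0]}, {"fingers": -1, "translation": [0, 0, 0], "turn": [0, 0, 0]}]}}

```text
time_s: 3.7
ee_pos: [0.4619, -0.0783, 0.1308]
tool_rot: [-1.568, 0.117, -0.117]
wrist_force: [-0.5, -0.2, 0.5]
opening: 0.0001
```

```bash
python3 -c "
from h import *
gp([-122.5,-.4,122])
from bench import bot
f=bot.grab_frame('wrist');cv2.imwrite('pics/w3.png',cv2.resize(f['color'][200:330,180:370],None,fx=4,fy=4))
"
```

```text
t 3.7 grasp in case [-123.2   -1.3  121.8] dtrans [ 0.7 -0.2  0.9] dturn [-0.    -0.002 -0.   ] F [-0.47 -0.18  0.52] op 0.0001
```

View pics/w3.png

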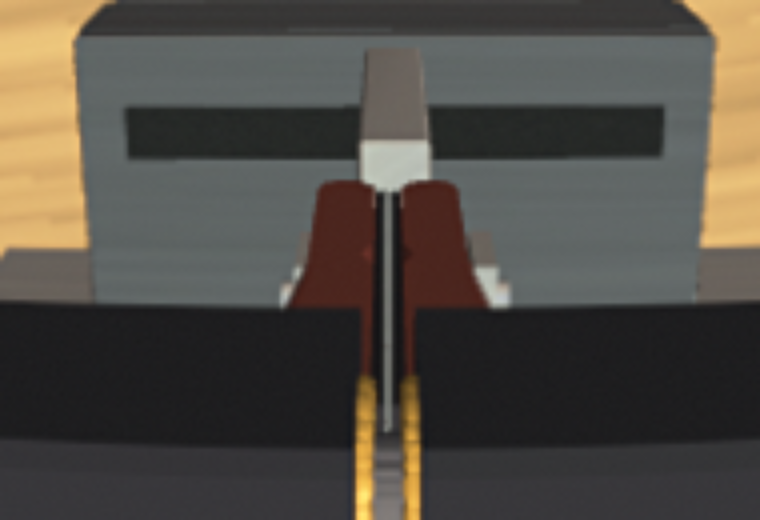

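```bash
python3 -c "
from h import *
from bench import bot
s,p,r=st()
a=r.as_matrix()[:,1]
for n in('wrist','top','side'):
    f=bot.grab_frame(n);np.savez(f'pics/{n}4.npz',**f)
    pr=projw if n=='wrist' else proj
    tip=p+.011*a; g=p-.008*a
    u=pr(f,np.array([tip,p,g,c2w([-.1385,-.0004,.134]),c2w([-.1065,-.0004,.134])]));print(n,u.round(1))
    c=f['color'].copy()
    o=(u[0]-[70,55]).astype(int); o=np.maximum(o,0)
    c=cv2.resize(c[o[1]:o[1]+110,o[0]:o[0]+140],None,fx=5,fy=5,interpolation=cv2.INTER_CUBIC)
    for q,col in zip(u,[(0,0,255),(0,255,255),(0,255,0),(255,0,255),(255,0,0)]): cv2.circle(c,tuple(((q-o+.5)*5).astype(int)),4,col,1)
    cv2.imwrite(f'pics/{n}4.png',c)
"
```

```text
wrist [[276.5 242.4]
 [276.5 248.3]
 [276.5 252.9]
 [278.1 235. ]
 [278.1 287.2]]
top [[323.5 252.4]
 [324.  252. ]
 [324.3 251.8]
 [323.8 257.2]
 [325.  245. ]]
side [[324.  193.3]
 [324.1 190.1]
 [324.3 187.8]
 [329.6 185.2]
 [318.9 183.4]]
```

View pics/wrist4.png

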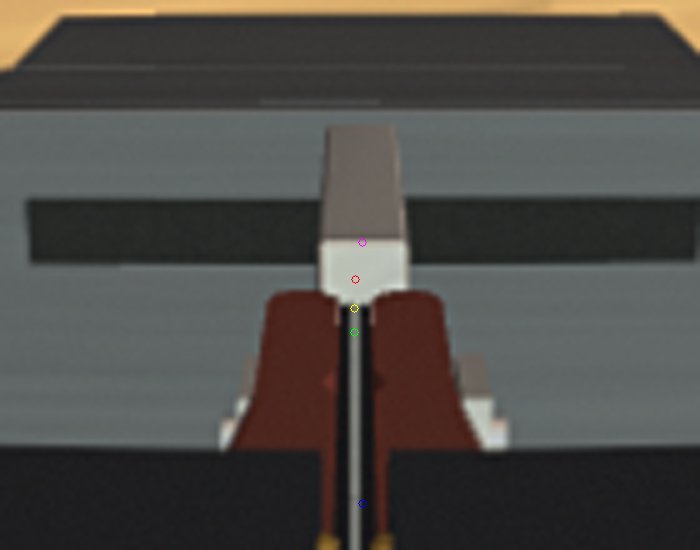

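View pics/side4.png

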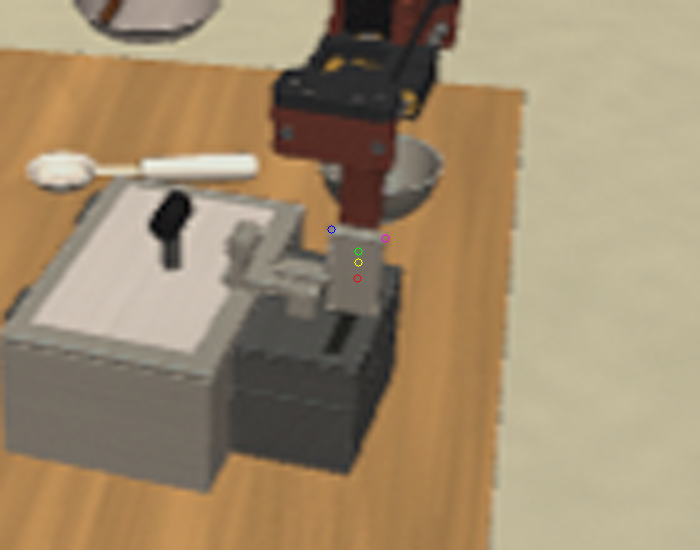

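View pics/top4.png

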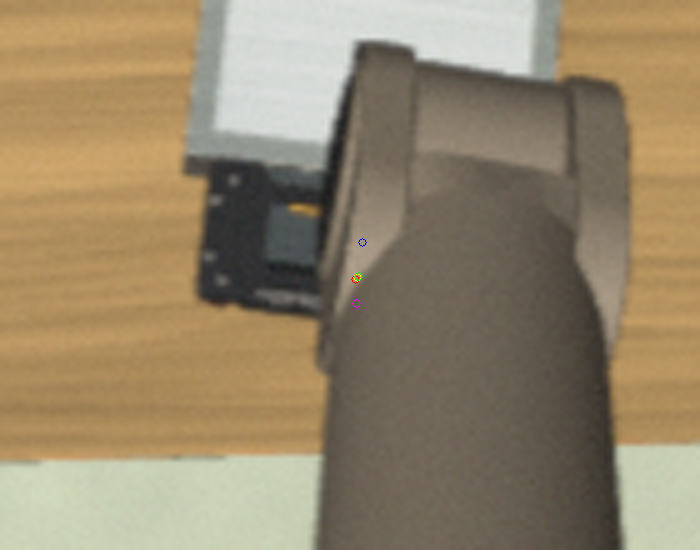

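```bash
cat >> h.py <<'E'
def cloudw(f):
    K=f["camera_matrix"];V=f["view"];d=f["range_z"]
    v,u=np.mgrid[:d.shape[0],:d.shape[1]]
    x=u-K[0,2];y=v-K[1,2];rr=np.hypot(x,y)+1e-9;t=np.tan(rr/K[0,0])
    P=np.stack([x/rr*t*d,-y/rr*t*d,-d],-1)
    return (P-V[:3,3])@V[:3,:3]
E
python3 -c "
from h import *
f=dict(np.load('pics/wrist4.npz'));P=cloudw(f)
o=np.array([206,187])
for c,r in [(365,265),(365,280),(300,310),(300,350),(420,310),(420,340),(150,400),(365,180),(30,160)]:
    u,v=(np.array([c,r])/5+o).astype(int);print(c,r,(w2c(P[v,u])*1000).round(1))
f=dict(np.load('pics/side4.npz'));P=cloud(f);o=np.array([254,138])
print('side')
for c,r in [(365,200),(365,218),(355,240),(355,280),(340,250),(60,350)]:
    u,v=(np.array([c,r])/5+o).astype(int);print(c,r,(w2c(P[v,u])*1000).round(1))
print(st()[0])
"
```

```text
365 265 [-1.361e+02  1.000e-01  1.353e+02]
365 280 [-1.342e+02  1.000e-01  1.349e+02]
300 310 [-135.6   -6.6  147.9]
300 350 [-135.5   -6.3  158.8]
420 310 [-135.6    5.6  148. ]
420 340 [-135.6    5.3  156.3]
150 400 [-95.9 -31.7  80.9]
365 180 [-138.4    0.2  109.7]
30 160 [-133.3  -47.5   81.8]
side
365 200 [-131.1    6.6  160.6]
365 218 [-131.8    7.5  151.4]
355 240 [-126.1    3.9  131.4]
355 280 [-128.     5.3  105.2]
340 250 [-118.1    5.9  124.2]
60 350 [ 21.4 101.5  85.1]
{'time_s': 3.9, 'qpos': array([-0.41559535,  0.23480789,  0.52177177,  2.12671124, -0.15974198,
        0.81687056,  1.62608462]), 'dq': array([ 0.00069725, -0.00168179, -0.00036728,  0.00170191,  0.00036872,
        0.00053104,  0.00011973]), 'joint_torque': array([ 2.21084068e-03, -3.24388933e+01,  3.54995392e+00, -2.18698418e+01,
        2.36405677e-02,  7.37245730e-02, -1.13744206e-04]), 'ee_pos': array([ 0.46189821, -0.07822205,  0.13081221]), 'tool_rot': array([-1.56763572,  0.11691269, -0.1167828 ]), 'wrist_force': array([-0.32584741, -0.05167206,  0.30725996]), 'moment': array([-0.0011381 ,  0.0459977 , -0.01081543]), 'opening': 0.0007035283031502893}
```

```bash
python3 -c "
from h import *
# colour the tool-frame positions of finger pixels
for n,T in (('w1',None),('w2',None),('wrist4',None),('wrist0',None)):
    f=dict(np.load(f'pics/{n}.npz'));P=cloudw(f)
    # camera centre & orientation in world ; red finger pixels
    c=f['color'].astype(int);m=(c[...,2]>50)&(c[...,2]<130)&(c[...,1]<c[...,2]*.5)&(c[...,0]<c[...,2]*.5)&(f['range_z']>0)
    m[:,:150]=0;m[:,400:]=0
    V=f['view'];cc=-V[:3,:3].T@V[:3,3]
    q=P[m]; q=q[q[:,2]<cc[2]]
    k=q[np.argsort(q[:,2])[:400]]
    print(n,'cam',cc.round(4),len(q),'lowest tips z',np.percentile(q[:,2],[0,1,5]).round(4), 'case', (w2c(k[k[:,1]<np.median(k[:,1])].mean(0))*1000).round(1),(w2c(k[k[:,1]>np.median(k[:,1])].mean(0))*1000).round(1))
"
```

```text
w1 cam [ 0.3748 -0.0615  0.459 ] 2700 lowest tips z [0.2976 0.3003 0.3088] case [-153.6  -32.5  295.5] [-153.5   35.4  295.3]
w2 cam [ 0.3924 -0.0671  0.3198] 2336 lowest tips z [0.1584 0.1606 0.1676] case [-135.3  -27.7  156.3] [-135.3   22.8  155.5]
wrist4 cam [ 0.3922 -0.0676  0.3201] 1023 lowest tips z [0.159  0.16   0.1629] case [-135.4   -6.8  156.7] [-135.3    4.   156.6]
wrist0 cam [0.1213 0.6676 0.3833] 2341 lowest tips z [0.0218 0.2233 0.2291] case [-519.3  624.2  195.1] [-505.8  720.3  217. ]
```

```bash
python3 -c "
from h import *
f=dict(np.load('pics/side4.npz'));P=cloud(f);o=np.array([254,138])
for c,r in [(330,110),(330,130),(330,145),(330,155),(290,150),(385,158),(365,170),(365,180),(365,190),(365,200),(365,210),(365,220),(365,225),(350,200),(380,200),(345,200)]:
    u,v=(np.array([c,r])/5+o).astype(int);print(c,r,(w2c(P[v,u])*1000).round(1),f['color'][v,u])
c=cv2.resize(f['color'][90:215,260:400],None,fx=5.7,fy=4.8,interpolation=cv2.INTER_CUBIC);cv2.imwrite('pics/s4b.png',c)
"
```

```text
330 110 [-127.2   88.5  258.1] [37 38 41]
330 130 [-126.1   81.8  243. ] [37 44 85]
330 145 [-125.4   76.6  231.4] [36 44 84]
330 155 [-127.3   83.5  229.3] [34 42 83]
290 150 [-104.8   80.2  226.7] [35 42 82]
385 158 [-155.2   78.2  231.5] [44 52 84]
365 170 [-130.5    9.5  181.7] [30 37 70]
365 180 [-130.6    8.2  174.5] [34 40 77]
365 190 [-131.5   10.6  169.4] [33 40 77]
365 200 [-131.1    6.6  160.6] [34 42 80]
365 210 [-131.9    8.7  155.3] [35 42 82]
365 220 [-132.4    9.1  149. ] [31 38 79]
365 225 [-132.4    8.2  145.2] [51 59 89]
350 200 [-122.1    5.5  158.4] [34 41 80]
380 200 [ -94.3 -216.8   30.9] [66 74 80]
345 200 [-120.2   10.   160.5] [35 41 81]
```

View pics/s4b.png

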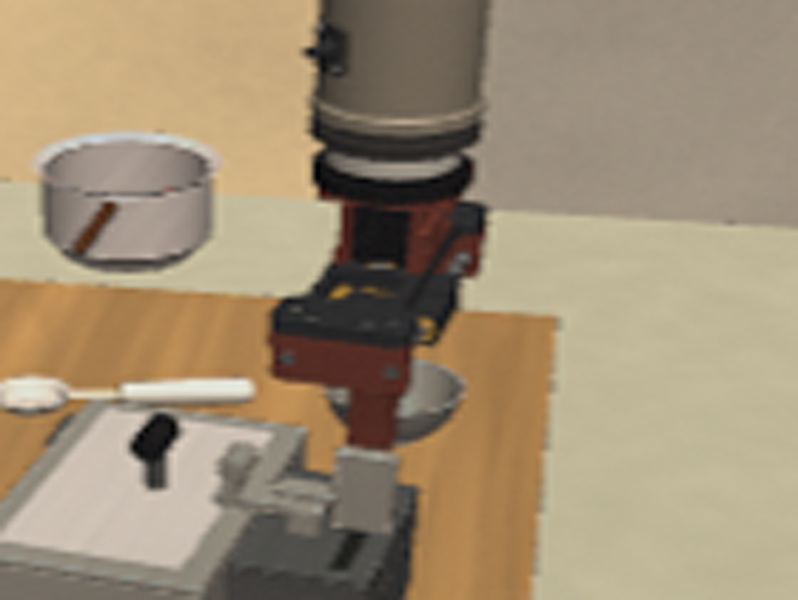

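```bash
sed -i 's/\.008\*r/.047*r/g' h.py; python3 -c "
from h import *
gp([-122.5,0,121])"
```

```text
t 3.9 grasp in case [-123.2   -1.3  160.8] dtrans [ 0.7 39.8  1.3] dturn [ 0.    -0.002 -0.   ] F [-0.33 -0.05  0.31] op 0.0007
```

{"api": "jog_arm", "payload": {"plan": [{"fingers": -0.2, "translation": [0, 0, 0], "turn": [0, 0, 0]}, {"fingers": -0.2, "translation": [0, 0, 0.5], "turn": [0, 0, 0]}, {"fingers": -0.2, "translation": [0, 0, 0.5], "turn": [0, 0, 0]}, {"fingers": -0.2, "translation": [0, 0, 0], "turn": [0, 0, 0]}, {"fingers": -0.2, "translation": [0, 0, 0], "turn": [0, 0, 0]}]}}

```text
time_s: 4.4
ee_pos: [0.4621, -0.0772, 0.1308]
tool_rot: [-1.568, 0.117, -0.117]
wrist_force: [-0.3, -0.2, 0.3]
opening: 0.0344
```

{"api": "jog_arm", "payload": {"plan": [{"fingers": -0.2, "translation": [0, 8, 0], "turn": [0, 0, 0]}, {"fingers": -0.2, "translation": [0, 8, 0], "turn": [0, 0, 0]}, {"fingers": -0.2, "translation": [0, 8, 0], "turn": [0, 0, 0]}, {"fingers": -0.2, "translation": [0, 8, 0], "turn": [0, 0, 0]}, {"fingers": -0.2, "translation": [0, 7, 0], "turn": [0, 0, 0]}, {"fingers": -0.4, "translation": [0, 0, 0], "turn": [0, 0, 0]}]}}

```text
time_s: 5.0
ee_pos: [0.4612, -0.0773, 0.0907]
tool_rot: [-1.568, 0.119, -0.115]
wrist_force: [0.4, -0.9, -0.0]
opening: 0.0303
```

{"api": "jog_arm", "payload": {"plan": [{"fingers": -1, "translation": [0, 0, 0], "turn": [0, 0, 0]}, {"fingers": -1, "translation": [0, 0, 0], "turn": [0, 0, 0]}, {"fingers": -1, "translation": [0, 0, 0], "turn": [0, 0, 0]}], "grip_force": 10}}

```text
time_s: 5.3
ee_pos: [0.4624, -0.0773, 0.0922]
tool_rot: [-1.568, 0.116, -0.117]
wrist_force: [0.4, 0.5, 0.2]
opening: 0.01
```

{"api": "jog_arm", "payload": {"plan": [{"fingers": -1, "translation": [0, 0, 0], "turn": [0, 0, 0]}, {"fingers": -1, "translation": [0, 0, 0], "turn": [0, 0, 0]}]}}

```text
time_s: 5.5
ee_pos: [0.4624, -0.0773, 0.0921]
tool_rot: [-1.568, 0.116, -0.117]
wrist_force: [0.2, -0.5, 0.9]
opening: 0.0102
```

{"api": "jog_arm", "payload": {"plan": [{"fingers": -1, "translation": [0, 0, 1.5], "turn": [0, 0, 0]}, {"fingers": -1, "translation": [0, 0, 1.5], "turn": [0, 0, 0]}, {"fingers": -1, "translation": [0, 0, 0], "turn": [0, 0, 0]}]}}

```text
time_s: 5.8
ee_pos: [0.4628, -0.0744, 0.0921]
tool_rot: [-1.568, 0.116, -0.117]
wrist_force: [0.0, -2.2, 4.3]
opening: 0.0099
```

```bash
python3 -c "
from h import *
gp([-122.5,0,121])"
```

```text
t 5.8 grasp in case [-122.9    2.7  122.1] dtrans [ 0.4  1.1 -2.7] dturn [ 0.    -0.002  0.001] F [ 0.01 -2.2   4.31] op 0.0099
```

{"api": "jog_arm", "payload": {"plan": [{"fingers": -1, "translation": [0, 0, 1], "turn": [0, 0, 0]}, {"fingers": -1, "translation": [0, 0, 1], "turn": [0, 0, 0]}]}}

```text
time_s: 6.0
ee_pos: [0.4631, -0.0724, 0.0921]
tool_rot: [-1.568, 0.117, -0.117]
wrist_force: [-0.2, -3.2, 5.6]
opening: 0.0098
```

{"api": "jog_arm", "payload": {"plan": [{"fingers": -1, "translation": [0, 0, 0.5], "turn": [0, 0, 0]}, {"fingers": -1, "translation": [0, 0, 0.3], "turn": [0, 0, 0]}]}}

```text
time_s: 6.2
ee_pos: [0.4632, -0.0716, 0.0921]
tool_rot: [-1.568, 0.117, -0.117]
wrist_force: [-0.9, -1.9, 5.5]
opening: 0.0099
```

{"api": "jog_arm", "payload": {"plan": [{"fingers": -1, "translation": [0, 0, 0.5], "turn": [0, 0, 0]}, {"fingers": -1, "translation": [0, 0, 0.4], "turn": [0, 0, 0]}]}}

```text
time_s: 6.4
ee_pos: [0.4633, -0.0707, 0.0921]
tool_rot: [-1.568, 0.117, -0.117]
wrist_force: [-2.2, -2.1, 6.1]
opening: 0.0097
```

{"api": "jog_arm", "payload": {"plan": [{"fingers": -1, "translation": [0, 0, 0.7], "turn": [0, 0, 0]}, {"fingers": -1, "translation": [0, 0, 0.7], "turn": [0, 0, 0]}, {"fingers": -1, "translation": [0, 0, 0.7], "turn": [0, 0, 0]}]}}

```text
time_s: 6.7
ee_pos: [0.4637, -0.0687, 0.0921]
tool_rot: [-1.568, 0.117, -0.117]
wrist_force: [-1.3, -3.1, 5.8]
opening: 0.0103
```

```bash
python3 -c "
from h import *
gp([-122.5,42,121])
from bench import bot
f=bot.grab_frame('wrist');np.savez('pics/w5.npz',**f);cv2.imwrite('pics/w5.png',cv2.resize(f['color'][180:310,180:370],None,fx=4,fy=4))
"
```

```text
t 6.7 grasp in case [-122.9    8.4  122.1] dtrans [ 0.3  1.1 33.6] dturn [ 0.    -0.002  0.001] F [-1.3  -3.12  5.75] op 0.0103
```

View pics/w5.png

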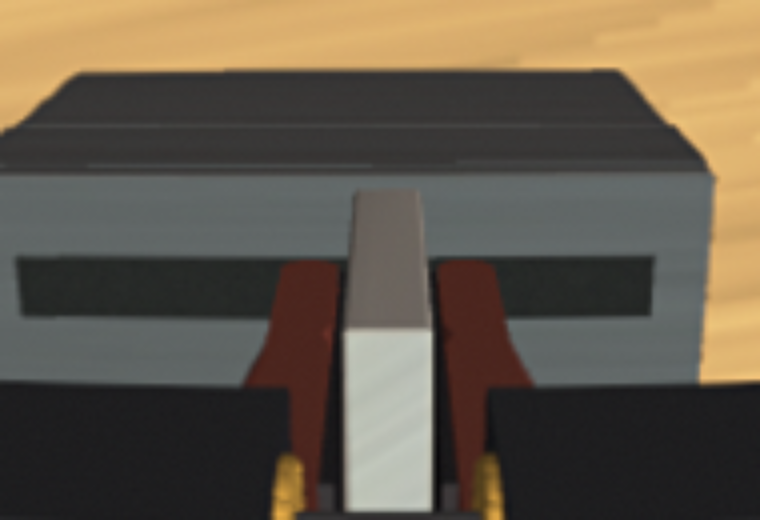

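{"api": "jog_arm", "payload": {"plan": [{"fingers": -1, "translation": [0, 0, 3], "turn": [0, 0, 0]}, {"fingers": -1, "translation": [0, 0, 4], "turn": [0, 0, 0]}, {"fingers": -1, "translation": [0, 0, 4], "turn": [0, 0, 0]}, {"fingers": -1, "translation": [0, 0, 4], "turn": [0, 0, 0]}, {"fingers": -1, "translation": [0, 0, 4], "turn": [0, 0, 0]}, {"fingers": -1, "translation": [0, 0, 4], "turn": [0, 0, 0]}, {"fingers": -1, "translation": [0, 0, 3], "turn": [0, 0, 0]}]}}

```text
time_s: 7.45
ee_pos: [0.4675, -0.0427, 0.0921]
tool_rot: [-1.568, 0.117, -0.117]
wrist_force: [-1.5, -2.4, 5.2]
opening: 0.0099
```

```bash
python3 -c "
from h import *
gp([-122.5,42,121])"
```

```text
t 7.45 grasp in case [-123.    34.6  122.1] dtrans [0.4 1.1 7.4] dturn [-0.    -0.002  0.   ] F [-1.49 -2.36  5.22] op 0.0099
```

{"api": "jog_arm", "payload": {"plan": [{"fingers": -1, "translation": [0, 0, 2], "turn": [0, 0, 0]}, {"fingers": -1, "translation": [0, 0, 2], "turn": [0, 0, 0]}, {"fingers": -1, "translation": [0, 0, 1], "turn": [0, 0, 0]}, {"fingers": -1, "translation": [0, 0, 0.7], "turn": [0, 0, 0]}, {"fingers": -1, "translation": [0, 0, 0], "turn": [0, 0, 0]}]}}

```text
time_s: 7.95
ee_pos: [0.4683, -0.0371, 0.0921]
tool_rot: [-1.567, 0.117, -0.117]
wrist_force: [-1.2, -1.7, 6.3]
opening: 0.0099
```

{"api": "jog_arm", "payload": {"plan": [{"fingers": -1, "translation": [0, 0, 0.5], "turn": [0, 0, 0]}, {"fingers": -1, "translation": [0, 0, 0.3], "turn": [0, 0, 0]}]}}

```text
time_s: 8.15
ee_pos: [0.4684, -0.0365, 0.0921]
tool_rot: [-1.568, 0.117, -0.117]
wrist_force: [-0.9, -2.1, 5.9]
opening: 0.0102
```

```bash
python3 -c "
from h import *
gp([-122.5,42,121])"
```

```text
t 8.15 grasp in case [-123.    41.   122.1] dtrans [0.5 1.1 1. ] dturn [-0.    -0.002  0.   ] F [-0.92 -2.11  5.89] op 0.0102
```

{"api": "jog_arm", "payload": {"plan": [{"fingers": -0.5, "translation": [0, 0, 0], "turn": [0, 0, 0]}, {"fingers": -0.3, "translation": [0, 0, 0], "turn": [0, 0, 0]}, {"fingers": -0.3, "translation": [0, 0, 0], "turn": [0, 0, 0]}, {"fingers": -0.3, "translation": [0, -10, 0], "turn": [0, 0, 0]}, {"fingers": -0.3, "translation": [0, -20, 0], "turn": [0, 0, 0]}, {"fingers": -0.2, "translation": [0, -20, 0], "turn": [0, 0, 0]}, {"fingers": -0.1, "translation": [0, -15, 0], "turn": [0, 0, 0]}, {"fingers": -0.1, "translation": [15, 0, -15], "turn": [0, 0, 0]}]}}

```text
time_s: 8.95
ee_pos: [0.4814, -0.0516, 0.1592]
tool_rot: [-1.565, 0.112, -0.116]
wrist_force: [-0.7, 0.7, -0.6]
opening: 0.0393
```

```bash
python3 -c "
from h import *
gp([-53,0,165])
from bench import bot
f=bot.grab_frame('wrist');np.savez('pics/w6.npz',**f);cv2.imwrite('pics/w6.png',f['color'])
gp([-53,0,165])
"
```

```text
t 8.95 grasp in case [-107.9   27.7  189.2] dtrans [ 54.7  24.2 -28. ] dturn [-0.003  0.001  0.002] F [-0.71  0.68 -0.64] op 0.0393
t 9.0 grasp in case [-105.4   24.3  189. ] dtrans [ 52.1  24.2 -24.2] dturn [-0.    -0.002  0.005] F [ 3.01 -1.61  0.31] op 0.0397
```

View pics/w6.png

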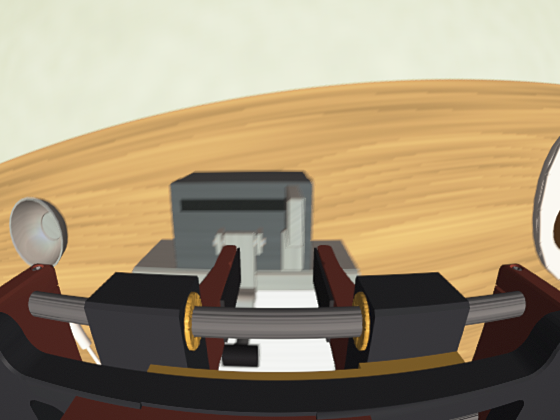

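{"api": "jog_arm", "payload": {"plan": [{"fingers": -0.1, "translation": [13, 0, -8], "turn": [0, 0, 0]}, {"fingers": -0.1, "translation": [18, 0, -8], "turn": [0, 0, 0]}, {"fingers": -0.1, "translation": [15, 6, -6], "turn": [0, 0, 0]}, {"fingers": -0.1, "translation": [6, 6, -2], "turn": [0, 0, 0]}, {"fingers": -0.1, "translation": [0, 0, 0], "turn": [0, 0, 0]}]}}

```text
time_s: 9.5
ee_pos: [0.5282, -0.085, 0.1441]
tool_rot: [-1.568, 0.119, -0.116]
wrist_force: [-0.8, 0.4, 0.9]
opening: 0.0395
```

```bash
python3 -c "
from h import *
gp([-53,0,116])
from bench import bot
f=bot.grab_frame('wrist');np.savez('pics/w7.npz',**f);cv2.imwrite('pics/w7.png',cv2.resize(f['color'][140:340,140:420],(784,560),interpolation=cv2.INTER_CUBIC))
f=bot.grab_frame('side');np.savez('pics/s7.npz',**f);cv2.imwrite('pics/s7.png',cv2.resize(f['color'][120:245,240:380],None,fx=5.7,fy=4.8,interpolation=cv2.INTER_CUBIC))
gp([-53,0,116])
"
```

```text
t 9.5 grasp in case [-56.6   1.7 174.1] dtrans [ 3.7 58.1 -1.6] dturn [ 0.001 -0.003 -0.002] F [-0.79  0.41  0.87] op 0.0395
t 9.6 grasp in case [-57.1   2.1 174.6] dtrans [ 4.3 58.6 -2.1] dturn [-0.    -0.002 -0.001] F [ 0.3   0.05 -0.87] op 0.0393
```

View pics/w7.png

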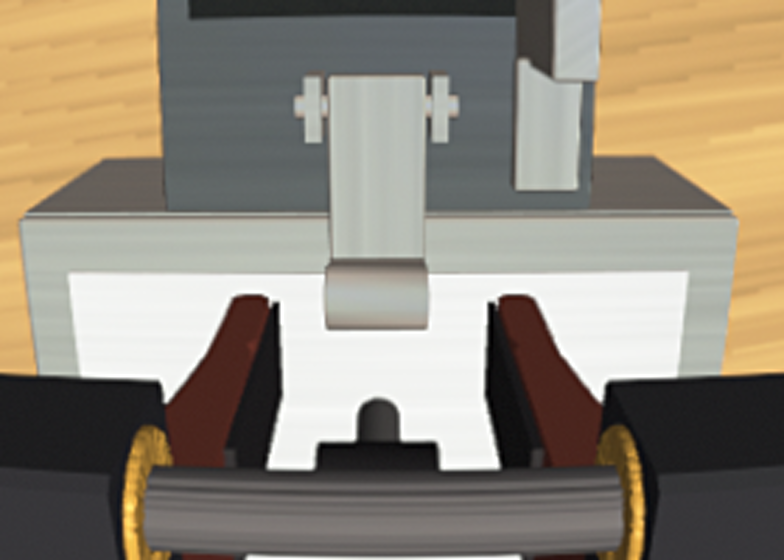

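View pics/s7.png

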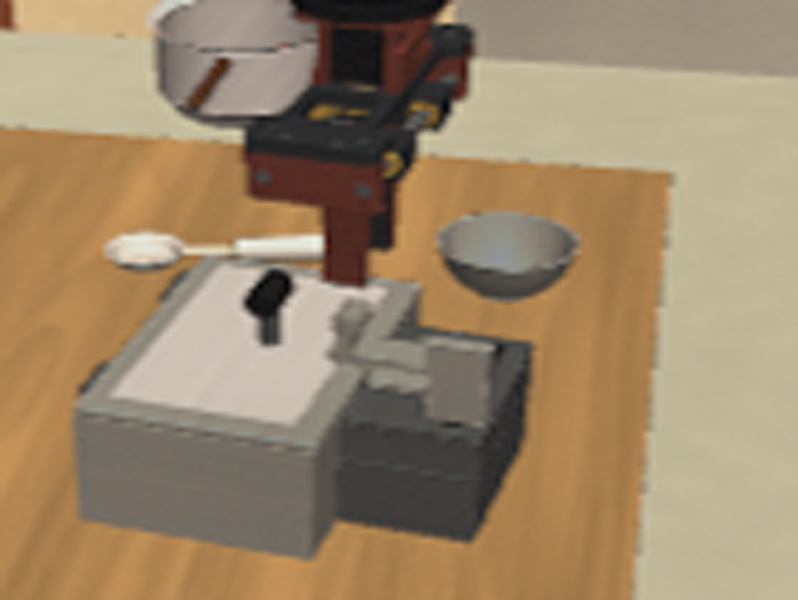

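```bash
python3 - <<'E'
from h import *
from scipy.optimize import least_squares
f=dict(np.load('pics/w7.npz'))
px=np.array([(21,219),(737,217),(105,157),(655,157),(318+8,262),(428,262)])/2.8+[139.8,139.8]
o=np.array([[-.065,-.1,.087],[-.065,.1,.087],[-.065,-.1,0],[-.065,.1,0]])
def T(p,o): return R.from_euler('z',p[2]).apply(o)+np.r_[p[:2],.017]
s=least_squares(lambda p:(projw(f,T(p,o))-px[:4]).ravel(),[.584,-.095,-.147]);print(s.x.round(4),s.fun.round(1))
pr=lambda c:((projw(f,c2w(np.array(c)))-139.8)*2.8).round(0)
print('barrel ends top',pr([[-.053,-.012,.122],[-.053,.012,.122],[-.061,-.012,.114],[-.061,.012,.114]]))
_,p,r=st();M=r.as_matrix()
g=p-.047*M[:,1];tip=p-.028*M[:,1]
q=np.array([tip-.02*M[:,2],tip+.02*M[:,2],tip-.02*M[:,2]-.01*M[:,0],tip+.02*M[:,2]-.01*M[:,0]]);print('tip',((projw(f,q)-139.8)*2.8).round(0))
P=cloudw(f)
for u,v in((250,310),(250,330),(520,310),(500,305),(505,330)):
    a,b=int(140+u/2.8),int(140+v/2.8);print((w2c(P[b,a])*1000).round(1))
E
```

```text
[ 0.5836 -0.0946 -0.1465] [-1.8  0.   1.7  0.3  0.4  0.2 -0.3 -0.2]
barrel ends top [[323. 311.]
 [428. 311.]
 [324. 267.]
 [427. 267.]]
tip [[281. 352.]
 [489. 352.]
 [279. 304.]
 [491. 304.]]
[-68.7 -22.4 162.4]
[-68.5 -21.2 171.4]
[-68.8  26.4 162.9]
[-68.9  23.1 160. ]
[-67.1  23.3 168. ]
```

{"api": "jog_arm", "payload": {"plan": [{"fingers": -0.1, "translation": [4, 10, -2], "turn": [0, 0, 0]}, {"fingers": -0.1, "translation": [0, 14, 0], "turn": [0, 0, 0]}, {"fingers": -0.1, "translation": [0, 14, 0], "turn": [0, 0, 0]}, {"fingers": -0.1, "translation": [0, 12, 0], "turn": [0, 0, 0]}, {"fingers": -0.1, "translation": [0, 7, 0], "turn": [0, 0, 0]}, {"fingers": -0.1, "translation": [0, 0, 0], "turn": [0, 0, 0]}]}}

```text
time_s: 10.2
ee_pos: [0.5313, -0.0874, 0.0865]
tool_rot: [-1.568, 0.119, -0.115]
wrist_force: [0.1, -0.2, -0.8]
opening: 0.0393
```

```bash
python3 -c "
from h import *
gp([-53,0,116])
"
```

```text
t 10.2 grasp in case [-53.1  -0.2 116.5] dtrans [0.2 0.5 0.2] dturn [ 0.001 -0.002 -0.002] F [ 0.08 -0.25 -0.75] op 0.0393
```

{"api": "jog_arm", "payload": {"plan": [{"fingers": -0.3, "translation": [0, 0, 0], "turn": [0, 0, 0]}, {"fingers": -1, "translation": [0, 0, 0], "turn": [0, 0, 0]}, {"fingers": -1, "translation": [0, 0, 0], "turn": [0, 0, 0]}, {"fingers": -1, "translation": [0, 0, 0], "turn": [0, 0, 0]}], "grip_force": 10}}

```text
time_s: 10.6
ee_pos: [0.5328, -0.0874, 0.0884]
tool_rot: [-1.567, 0.116, -0.118]
wrist_force: [1.1, 0.7, 0.8]
opening: 0.024
```

```bash
python3 -c "
from h import *
gp([-53,0,116])
import numpy as np
s,p,r=st()
g=w2c(p-.047*r.as_matrix()[:,1])*1000
# barrel arc offsets relative to start (case x, z) mm
a0=np.arctan2(22,42);rad=np.hypot(42,22)
prev=np.array([0,0.])
for t in np.arange(.15,1.71,.15):
    d=np.array([42*np.cos(t)-22*np.sin(t)-42, 42*np.sin(t)+22*np.cos(t)-22]);print(round(t,2),'tool x,y step',(d-prev)[0].round(2),-(d-prev)[1].round(2),'tot',d.round(1));prev=d
"
```

```text
t 10.6 grasp in case [-51.8  -0.  118.4] dtrans [-1.3  2.4  0. ] dturn [-0.    -0.002  0.001] F [1.06 0.74 0.82] op 0.024
0.15 tool x,y step -3.76 -6.03 tot [-3.8  6. ]
0.3 tool x,y step -4.62 -5.4 tot [-8.4 11.4]
0.45 tool x,y step -5.37 -4.65 tot [-13.8  16.1]
0.6 tool x,y step -6.01 -3.79 tot [-19.8  19.9]
0.75 tool x,y step -6.51 -2.85 tot [-26.3  22.7]
0.9 tool x,y step -6.86 -1.85 tot [-33.1  24.6]
1.05 tool x,y step -7.06 -0.8 tot [-40.2  25.4]
1.2 tool x,y step -7.1 0.26 tot [-47.3  25.1]
1.35 tool x,y step -6.98 1.32 tot [-54.3  23.8]
1.5 tool x,y step -6.71 2.35 tot [-61.   21.5]
1.65 tool x,y step -6.28 3.32 tot [-67.3  18.1]
```

{"api": "jog_arm", "payload": {"plan": [{"fingers": -1, "translation": [-1.8, -3, 0], "turn": [0, 0, 0]}, {"fingers": -1, "translation": [-2, -3, 0], "turn": [0, 0, 0]}, {"fingers": -1, "translation": [-4.6, -5.4, 0], "turn": [0, 0, 0]}, {"fingers": -1, "translation": [0, 0, 0], "turn": [0, 0, 0]}]}}

```text
time_s: 11.0
ee_pos: [0.5238, -0.0861, 0.1001]
tool_rot: [-1.567, 0.116, -0.117]
wrist_force: [1.3, 1.1, 3.6]
opening: 0.0241
```

```bash
python3 -c "
from h import *
gp([-53-8.4,0,118+11.4])
from bench import bot
f=bot.grab_frame('wrist');cv2.imwrite('pics/w8.png',cv2.resize(f['color'][140:340,140:420],(784,560),interpolation=cv2.INTER_CUBIC))
"
```

```text
t 11.0 grasp in case [-60.9  -0.  130.1] dtrans [-0.5  0.7  0. ] dturn [-0.001 -0.002  0.001] F [1.27 1.11 3.61] op 0.0241
```

View pics/w8.png

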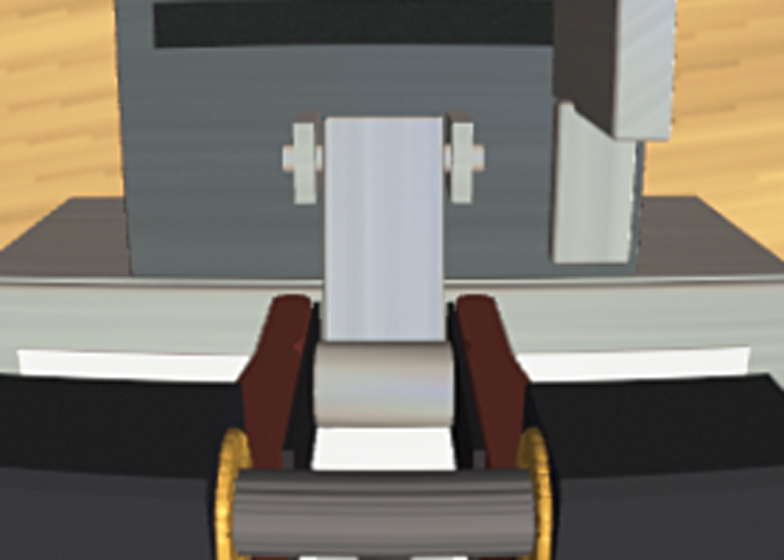

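{"api": "jog_arm", "payload": {"plan": [{"fingers": -1, "translation": [-5.4, -4.6, 0], "turn": [0, 0, 0]}, {"fingers": -1, "translation": [-6, -3.8, 0], "turn": [0, 0, 0]}, {"fingers": -1, "translation": [-6.5, -2.8, 0], "turn": [0, 0, 0]}, {"fingers": -1, "translation": [-6.9, -1.8, 0], "turn": [0, 0, 0]}, {"fingers": -1, "translation": [-7, -0.8, 0], "turn": [0, 0, 0]}, {"fingers": -1, "translation": [0, 0, 0], "turn": [0, 0, 0]}]}}

```text
time_s: 11.65
ee_pos: [0.492, -0.0814, 0.1139]
tool_rot: [-1.567, 0.116, -0.117]
wrist_force: [1.4, 0.6, 9.2]
opening: 0.0239
```

```bash
python3 -c "
from h import *
gp([-53-40.2,0,118+25.4])
"
```

```text
t 11.65 grasp in case [-93.   -0.  143.9] dtrans [-0.2  0.5 -0. ] dturn [-0.001 -0.002  0.001] F [1.37 0.57 9.15] op 0.0239
```

{"api": "jog_arm", "payload": {"plan": [{"fingers": -1, "translation": [-7.1, -0.3, 0], "turn": [0, 0, 0]}, {"fingers": -1, "translation": [-7, 1.0, 0], "turn": [0, 0, 0]}, {"fingers": -1, "translation": [-6.7, 2, 0], "turn": [0, 0, 0]}, {"fingers": -1, "translation": [-5.5, 2.5, 0], "turn": [0, 0, 0]}, {"fingers": -1, "translation": [0, 0, 0], "turn": [0, 0, 0]}]}}

```text
time_s: 12.15
ee_pos: [0.4638, -0.0772, 0.1073]
tool_rot: [-1.567, 0.12, -0.114]
wrist_force: [-2.9, 1.0, 5.2]
opening: 0.0237
```

```bash
python3 -c "
from h import *
gp([-53-66,0,118+18.5])
from bench import bot
f=bot.grab_frame('wrist');np.savez('pics/w9.npz',**f);cv2.imwrite('pics/w9.png',cv2.resize(f['color'][140:340,140:420],(784,560),interpolation=cv2.INTER_CUBIC))
f=bot.grab_frame('side');np.savez('pics/s9.npz',**f);cv2.imwrite('pics/s9.png',cv2.resize(f['color'][120:245,240:380],None,fx=5.7,fy=4.8,interpolation=cv2.INTER_CUBIC))
"
```

```text
t 12.15 grasp in case [-121.4   -0.   137.3] dtrans [2.6 0.8 0. ] dturn [-0.    -0.002 -0.004] F [-2.86  0.95  5.15] op 0.0237
```

View pics/w9.png

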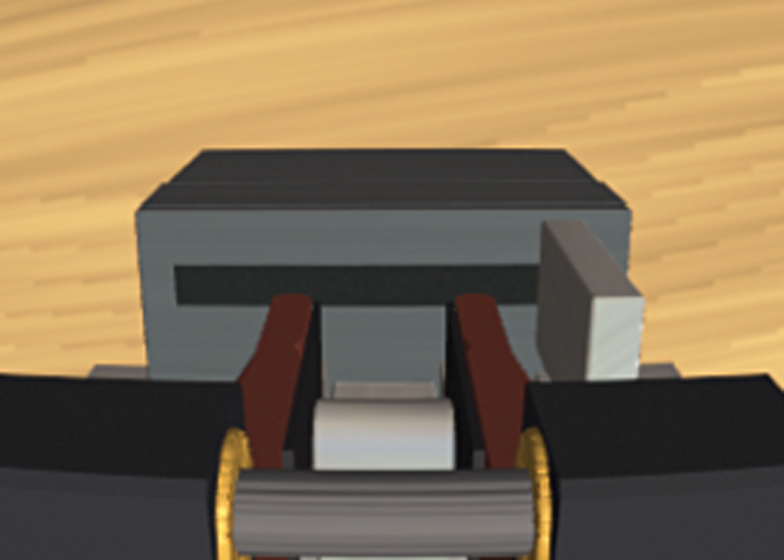

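View pics/s9.png

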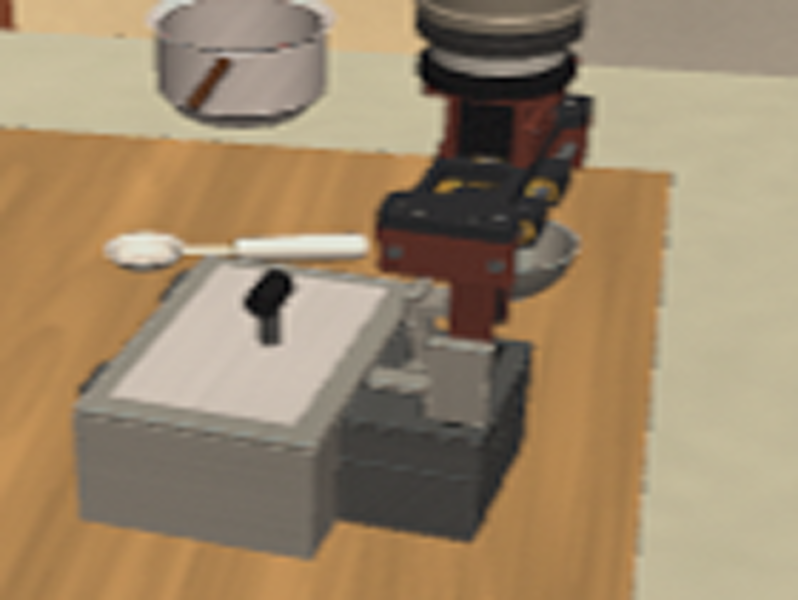

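{"api": "jog_arm", "payload": {"plan": [{"fingers": -0.3, "translation": [0, 0, 0], "turn": [0, 0, 0]}, {"fingers": -0.22, "translation": [0, 0, 0], "turn": [0, 0, 0]}, {"fingers": -0.22, "translation": [0, 0, 0], "turn": [0, 0, 0]}, {"fingers": -0.22, "translation": [0, -8, 0], "turn": [0, 0, 0]}, {"fingers": -0.22, "translation": [0, -15, 0], "turn": [0, 0, 0]}, {"fingers": -0.22, "translation": [0, -20, 0], "turn": [0, 0, 0]}, {"fingers": 0, "translation": [0, -20, 0], "turn": [0, 0, 0]}, {"fingers": 0, "translation": [0, 0, 0], "turn": [0, 0, 0]}]}}

```text
time_s: 13.05
ee_pos: [0.4684, -0.0779, 0.1734]
tool_rot: [-1.567, 0.113, -0.121]
wrist_force: [-0.1, 0.1, -0.7]
opening: 0.0432
```

```bash
python3 -c "
from h import *
gp([-8,0,185])
from bench import bot
f=bot.grab_frame('wrist');np.savez('pics/w10.npz',**f);cv2.imwrite('pics/w10.png',cv2.resize(f['color'][140:340,140:420],(784,560),interpolation=cv2.INTER_CUBIC))
"
```

```text
t 13.05 grasp in case [-1.171e+02 -1.000e-01  2.034e+02] dtrans [108.8  18.9   0.2] dturn [-0.001 -0.002  0.005] F [-0.08  0.1  -0.74] op 0.0432
```

View pics/w10.png

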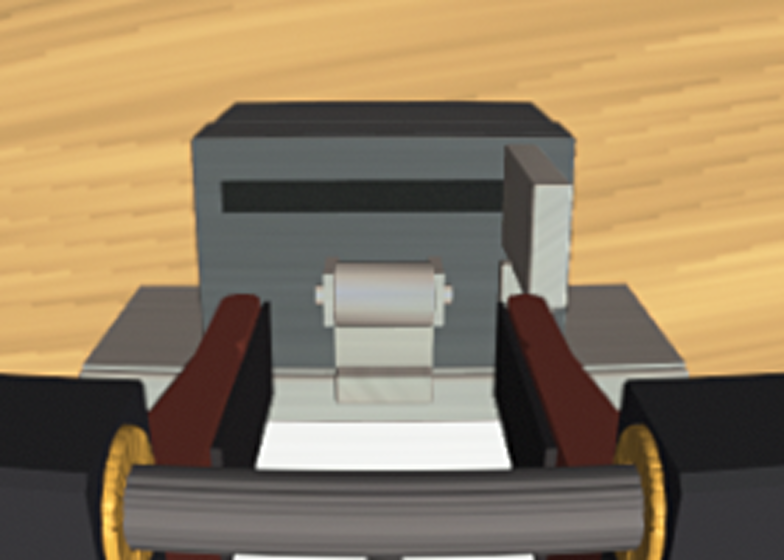

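{"api": "jog_arm", "payload": {"plan": [{"fingers": 0, "translation": [18, 0, 0], "turn": [0, 0, 0]}, {"fingers": 0, "translation": [28, 0, 0], "turn": [0, 0, 0]}, {"fingers": 0, "translation": [28, 0, 0], "turn": [0, 0, 0]}, {"fingers": 0, "translation": [25, 5, 0], "turn": [0, 0, 0]}, {"fingers": 0, "translation": [9, 10, 0], "turn": [0, 0, 0]}, {"fingers": 0, "translation": [0, 4, 0], "turn": [0, 0, 0]}, {"fingers": 0, "translation": [0, 0, 0], "turn": [0, 0, 0]}]}}

```text
time_s: 13.8
ee_pos: [0.5712, -0.0936, 0.1502]
tool_rot: [-1.568, 0.12, -0.114]
wrist_force: [-0.5, 0.2, 0.2]
opening: 0.0438
```

```bash
python3 -c "
from h import *
gp([-8,0,127])
from bench import bot
f=bot.grab_frame('wrist');np.savez('pics/w11.npz',**f);cv2.imwrite('pics/w11.png',cv2.resize(f['color'][140:340,140:420],(784,560),interpolation=cv2.INTER_CUBIC))
print(((projw(f,c2w(np.array([[-.008,-.015,.133],[-.008,.015,.133],[-.018,-.015,.123],[-.018,.015,.123]])))-139.8)*2.8).round())
"
```

```text
t 13.8 grasp in case [-12.7  -0.5 180.2] dtrans [ 5.1 53.2  0.6] dturn [ 0.001 -0.002 -0.004] F [-0.5   0.22  0.18] op 0.0438
[[318. 324.]
 [452. 324.]
 [320. 268.]
 [450. 268.]]
```

View pics/w11.png

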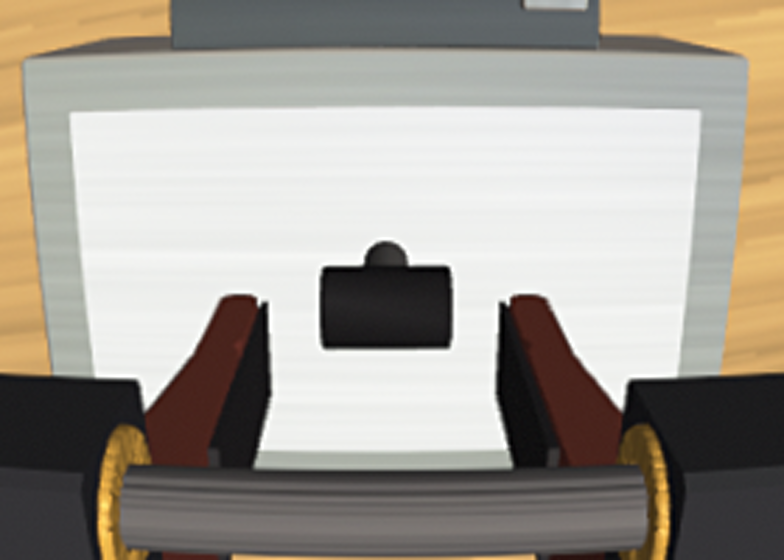

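{"api": "jog_arm", "payload": {"plan": [{"fingers": 0, "translation": [4.5, 10, 0.5], "turn": [0, 0, 0]}, {"fingers": 0, "translation": [0, 14, 0], "turn": [0, 0, 0]}, {"fingers": 0, "translation": [0, 14, 0], "turn": [0, 0, 0]}, {"fingers": 0, "translation": [0, 10, 0], "turn": [0, 0, 0]}, {"fingers": -0.2, "translation": [0, 5, 0], "turn": [0, 0, 0]}, {"fingers": -0.3, "translation": [0, 0, 0], "turn": [0, 0, 0]}, {"fingers": -1, "translation": [0, 0, 0], "turn": [0, 0, 0]}, {"fingers": -1, "translation": [0, 0, 0], "turn": [0, 0, 0]}], "grip_force": 15}}

```text
time_s: 14.65
ee_pos: [0.5777, -0.094, 0.0986]
tool_rot: [-1.568, 0.117, -0.117]
wrist_force: [1.8, -1.1, -7.3]
opening: 0.03
```

{"api": "jog_arm", "payload": {"plan": [{"fingers": -1, "translation": [0, 0, 0], "turn": [0, 0, 0]}, {"fingers": -1, "translation": [0, 0, 0], "turn": [0, 0, 0]}]}}

```text
time_s: 14.85
ee_pos: [0.5778, -0.094, 0.0987]
tool_rot: [-1.568, 0.117, -0.117]
wrist_force: [1.0, -0.3, -7.3]
opening: 0.0301
```

```bash
python3 - <<'E'
from h import *
gp([-8,0,127])
# plan: knob arc with tilt; TCP (reported) rows in tool frame. tilt tau(theta)=k*theta about case y. 
s,p,r=st()
for k in(0.2,0.3):
  pos0=None;prev=None
  print('k',k)
  for t in np.arange(0,1.521,.08):
    kn=np.array([.065-.073*np.cos(t)+.042*np.sin(t),0,.081+.073*np.sin(t)+.042*np.cos(t)])
    M=R.from_euler('y',k*t)*(R.from_euler('z',-CY)*Rgoal())
    # knob centre is offset from TCP
    off=.0505
    tcp=kn+off*M.as_matrix()[:,1]
    if prev is not None:
        d=prev[1].inv().apply(tcp-prev[0])*1000;print(round(t,2),d.round(1),(prev[1].inv()*M).as_rotvec().round(3),'tcp',(c2w(tcp)).round(3))
    prev=(tcp,M)
E
```

```text
t 14.85 grasp in case [-6.300e+00  1.000e-01  1.287e+02] dtrans [-1.7  1.7 -0.1] dturn [ 0.    -0.002 -0.   ] F [ 0.99 -0.28 -7.27] op 0.0301
k 0.2
0.08 [ 2.8 -5.7  0. ] [-0.    -0.     0.016] tcp [ 0.579 -0.094  0.095]
0.16 [ 3.1 -5.5  0. ] [-0.     0.     0.016] tcp [ 0.582 -0.095  0.101]
0.24 [ 3.5 -5.2  0. ] [-0.     0.     0.016] tcp [ 0.586 -0.095  0.106]
0.32 [ 3.8 -4.9  0. ] [-0.     0.     0.016] tcp [ 0.59  -0.096  0.11 ]
0.4 [ 4.1 -4.6  0. ] [-0.     0.     0.016] tcp [ 0.594 -0.096  0.115]
0.48 [ 4.4 -4.3  0. ] [-0.     0.     0.016] tcp [ 0.599 -0.097  0.119]
0.56 [ 4.7 -3.9  0. ] [0.    0.    0.016] tcp [ 0.604 -0.098  0.122]
0.64 [ 4.9 -3.6  0. ] [ 0.    -0.     0.016] tcp [ 0.609 -0.099  0.125]
0.72 [ 5.1 -3.2  0. ] [-0.    -0.     0.016] tcp [ 0.614 -0.099  0.128]
0.8 [ 5.3 -2.8  0. ] [0.    0.    0.016] tcp [ 0.62 -0.1   0.13]
0.88 [ 5.5 -2.4  0. ] [0.    0.    0.016] tcp [ 0.626 -0.101  0.131]
0.96 [ 5.6 -2.   0. ] [-0.    -0.     0.016] tcp [ 0.631 -0.102  0.132]
1.04 [ 5.7 -1.6  0. ] [0.    0.    0.016] tcp [ 0.637 -0.103  0.133]
1.12 [ 5.8 -1.2  0. ] [0.    0.  
[... 1011 characters left out ...]
.099  0.128]
0.8 [ 4.7 -3.3  0. ] [0.    0.    0.024] tcp [ 0.616 -0.1    0.131]
0.88 [ 4.9 -2.9 -0. ] [0.    0.    0.024] tcp [ 0.621 -0.101  0.132]
0.96 [ 5.  -2.6  0. ] [0.    0.    0.024] tcp [ 0.627 -0.101  0.133]
1.04 [ 5.1 -2.2  0. ] [0.    0.    0.024] tcp [ 0.632 -0.102  0.134]
1.12 [ 5.3 -1.9  0. ] [0.    0.    0.024] tcp [ 0.638 -0.103  0.134]
1.2 [ 5.4 -1.5  0. ] [0.    0.    0.024] tcp [ 0.643 -0.104  0.134]
1.28 [ 5.4 -1.1 -0. ] [0.    0.    0.024] tcp [ 0.649 -0.105  0.133]
1.36 [ 5.5 -0.8 -0. ] [0.    0.    0.024] tcp [ 0.654 -0.105  0.132]
1.44 [ 5.5 -0.4  0. ] [0.    0.    0.024] tcp [ 0.659 -0.106  0.13 ]
1.52 [ 5.5 -0.   0. ] [0.    0.    0.024] tcp [ 0.664 -0.107  0.128]
```

```bash
cat > arc.py <<'E'
from h import *
import sys
k=.3;off=.0413
def pose(t):
    kn=np.array([.065-.073*np.cos(t)+.042*np.sin(t),0,.081+.073*np.sin(t)+.042*np.cos(t)])
    M=R.from_euler('y',k*t)*(R.from_euler('z',-CY)*Rgoal())
    return kn+off*M.as_matrix()[:,1]+1e-3*np.array([1.2,0,0]),M
def rows(t0,t1,n):
    ts=np.linspace(t0,t1,n+1)
    for a,b in zip(ts[:-1],ts[1:]):
        (pa,ra),(pb,rb)=pose(a),pose(b);print(round(b,3),(ra.inv().apply(pb-pa)*1000).round(1)[:2],(ra.inv()*rb).as_rotvec().round(3)[2])
def cmp(t):
    s,p,r=st();pt,rt=pose(t);d=(w2c(p)-pt)*1000
    print('t',s['time_s'],'meas-theory case mm',d.round(1),'F case',R.from_euler('z',-CY).apply(s['wrist_force']).round(1),'op',round(s['opening'],4),'rot',((R.from_euler('z',CY)*rt).inv()*r).as_rotvec().round(3))
    # best lid angle by knob
    kn=w2c(p)-off*(R.from_euler('z',-CY)*r).as_matrix()[:,1]-np.array([.0012,0,0])
    print('knob est',(kn*1000).round(1),'lid est',round(np.arctan2(kn[2]-.081,-(kn[0]-.065))-np.arctan2(.042,.073),3),'radius',round(np.hypot(kn[2]-.081,kn[0]-.065)*1000,1))
E
python3 -c "
from arc import *
cmp(0);rows(0,1.52,19)"
```

```text
t 14.85 meas-theory case mm [0.5 0.1 0. ] F case [ 1.  -0.1 -7.3] op 0.0301 rot [-0.     0.002  0.   ]
knob est [-7.50e+00  1.00e-01  1.23e+02] lid est 0.003 radius 83.8
0.08 [ 2.6 -5.7] 0.024
0.16 [ 2.9 -5.5] 0.024
0.24 [ 3.2 -5.3] 0.024
0.32 [ 3.5 -5. ] 0.024
0.4 [ 3.8 -4.8] 0.024
0.48 [ 4.  -4.5] 0.024
0.56 [ 4.3 -4.2] 0.024
0.64 [ 4.5 -3.9] 0.024
0.72 [ 4.7 -3.6] 0.024
0.8 [ 4.9 -3.3] 0.024
0.88 [ 5.1 -2.9] 0.024
0.96 [ 5.2 -2.6] 0.024
1.04 [ 5.4 -2.2] 0.024
1.12 [ 5.5 -1.9] 0.024
1.2 [ 5.6 -1.5] 0.024
1.28 [ 5.6 -1.1] 0.024
1.36 [ 5.7 -0.8] 0.024
1.44 [ 5.7 -0.4] 0.024
1.52 [ 5.7 -0. ] 0.024
```

{"api": "jog_arm", "payload": {"plan": [{"fingers": -1, "translation": [2.6, -5.7, 0], "turn": [0, 0, 0.024]}, {"fingers": -1, "translation": [2.9, -5.5, 0], "turn": [0, 0, 0.024]}, {"fingers": -1, "translation": [3.2, -5.3, 0], "turn": [0, 0, 0.024]}], "grip_force": 18}}

```text
time_s: 15.15
ee_pos: [0.5857, -0.0952, 0.1148]
tool_rot: [-1.562, 0.176, -0.058]
wrist_force: [-1.1, -0.2, -9.7]
opening: 0.0295
```

```bash
python3 -c "
from arc import *
cmp(.24)"
```

```text
t 15.15 meas-theory case mm [-0.5  0.  -0.1] F case [-1.1 -0.3 -9.7] op 0.0295 rot [-0.     0.002  0.003]
knob est [  3.7   0.  139. ] lid est 0.236 radius 84.4
```

{"api": "jog_arm", "payload": {"plan": [{"fingers": -1, "translation": [3.5, -5, 0], "turn": [0, 0, 0.024]}, {"fingers": -1, "translation": [3.8, -4.8, 0], "turn": [0, 0, 0.024]}, {"fingers": -1, "translation": [4, -4.5, 0], "turn": [0, 0, 0.024]}, {"fingers": -1, "translation": [4.3, -4.2, 0], "turn": [0, 0, 0.024]}]}}

```text
time_s: 15.55
ee_pos: [0.6022, -0.0976, 0.1313]
tool_rot: [-1.551, 0.252, 0.019]
wrist_force: [-4.0, -0.3, -7.2]
opening: 0.0298
```

```bash
python3 -c "
from arc import *
cmp(.56)
from bench import bot
f=bot.grab_frame('side');np.savez('pics/s12.npz',**f);cv2.imwrite('pics/s12.png',cv2.resize(f['color'][120:245,220:360],None,fx=5.7,fy=4.8,interpolation=cv2.INTER_CUBIC))
"
```

```text
t 15.55 meas-theory case mm [-1.4  0.1 -0.4] F case [-3.9 -0.9 -7.2] op 0.0298 rot [0.    0.002 0.005]
knob est [2.43e+01 1.00e-01 1.55e+02] lid est 0.546 radius 84.4
```

View pics/s12.png

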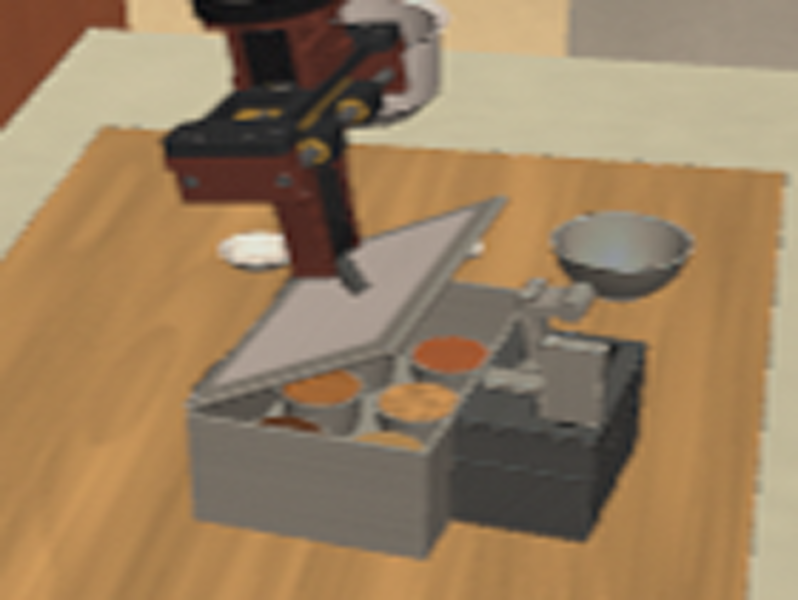

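Lid opening well. Continue.

{"api": "jog_arm", "payload": {"plan": [{"fingers": -1, "translation": [4.5, -3.9, 0], "turn": [0, 0, 0.024]}, {"fingers": -1, "translation": [4.7, -3.6, 0], "turn": [0, 0, 0.024]}, {"fingers": -1, "translation": [4.9, -3.3, 0], "turn": [0, 0, 0.024]}, {"fingers": -1, "translation": [5.1, -2.9, 0], "turn": [0, 0, 0.024]}, {"fingers": -1, "translation": [5.2, -2.6, 0], "turn": [0, 0, 0.024]}, {"fingers": -1, "translation": [5.4, -2.2, 0], "turn": [0, 0, 0.024]}]}}

```text
time_s: 16.2
ee_pos: [0.6352, -0.1025, 0.143]
tool_rot: [-1.53, 0.363, 0.131]
wrist_force: [-5.5, -0.1, -3.9]
opening: 0.0296
```

```bash
python3 -c "
from arc import *
cmp(1.04)"
```

```text
t 16.2 meas-theory case mm [-1.1  0.1  0.1] F case [-5.5 -0.9 -3.9] op 0.0296 rot [0.001 0.002 0.004]
knob est [6.330e+01 1.000e-01 1.652e+02] lid est 1.029 radius 84.3
```

{"api": "jog_arm", "payload": {"plan": [{"fingers": -1, "translation": [5.5, -1.9, 0], "turn": [0, 0, 0.024]}, {"fingers": -1, "translation": [5.6, -1.5, 0], "turn": [0, 0, 0.024]}, {"fingers": -1, "translation": [5.6, -1.1, 0], "turn": [0, 0, 0.024]}, {"fingers": -1, "translation": [5.7, -0.8, 0], "turn": [0, 0, 0.024]}, {"fingers": -1, "translation": [5.7, -0.4, 0], "turn": [0, 0, 0.024]}]}}

```text
time_s: 16.7
ee_pos: [0.6637, -0.1066, 0.139]
tool_rot: [-1.508, 0.454, 0.225]
wrist_force: [-5.6, 1.7, -0.7]
opening: 0.0299
```

```bash
python3 -c "
from arc import *
cmp(1.44)"
```

```text
t 16.7 meas-theory case mm [-0.5  0.2  0.7] F case [-5.8  0.9 -0.7] op 0.0299 rot [0.001 0.002 0.003]
knob est [9.680e+01 1.000e-01 1.595e+02] lid est 1.433 radius 84.7
```

{"api": "jog_arm", "payload": {"plan": [{"fingers": -1, "translation": [4.5, 0.3, 0], "turn": [0, 0, 0.02]}, {"fingers": -1, "translation": [1.2, 0.2, 0], "turn": [0, 0, 0]}, {"fingers": -1, "translation": [0, 0, 0], "turn": [0, 0, 0]}]}}

```text
time_s: 17.0
ee_pos: [0.67, -0.1076, 0.1362]
tool_rot: [-1.505, 0.465, 0.237]
wrist_force: [-0.4, -0.3, 2.1]
opening: 0.03
```

```bash
python3 -c "
from arc import *
cmp(1.52)
from bench import bot
f=bot.grab_frame('side');np.savez('pics/s13.npz',**f);cv2.imwrite('pics/s13.png',cv2.resize(f['color'][110:245,220:360],(780,600),interpolation=cv2.INTER_CUBIC))
"
```

```text
t 17.0 meas-theory case mm [0.6 0.2 0.2] F case [-0.3 -0.4  2.1] op 0.03 rot [ 0.001  0.002 -0.005]
knob est [1.037e+02 1.000e-01 1.564e+02] lid est 1.523 radius 84.7
```

View pics/s13.png

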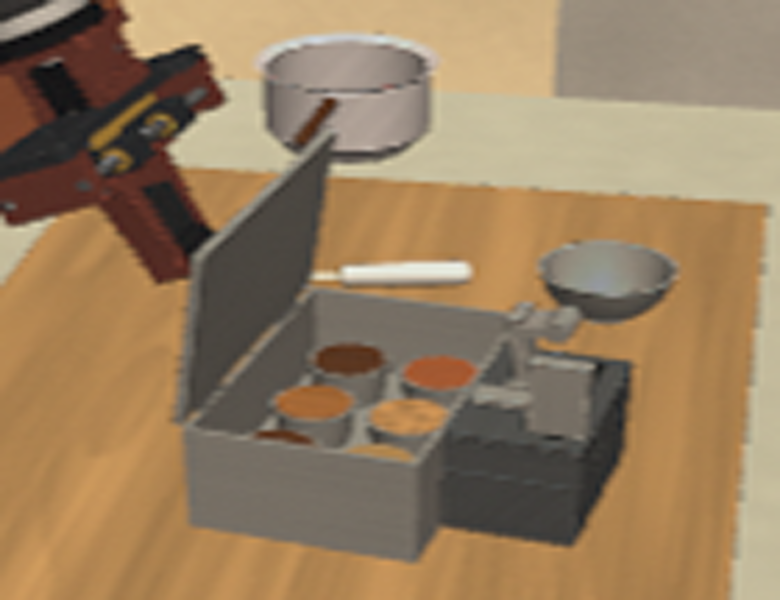

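{"api": "jog_arm", "payload": {"plan": [{"fingers": -0.1, "translation": [0, 0, 0], "turn": [0, 0, 0]}, {"fingers": 0, "translation": [0, 0, 0], "turn": [0, 0, 0]}, {"fingers": 0, "translation": [0, 0, 0], "turn": [0, 0, 0]}, {"fingers": 0, "translation": [0, -8, 0], "turn": [0, 0, 0]}, {"fingers": 0, "translation": [0, -15, 0], "turn": [0, 0, 0]}, {"fingers": 0, "translation": [0, -25, 0], "turn": [0, 0, 0]}, {"fingers": 0, "translation": [0, -30, 0], "turn": [0, 0, 0]}, {"fingers": 0, "translation": [0, -30, 0], "turn": [0, 0, 0]}]}}

```text
time_s: 17.85
ee_pos: [0.7167, -0.1145, 0.2344]
tool_rot: [-1.505, 0.466, 0.238]
wrist_force: [0.3, 0.6, 0.0]
opening: 0.0438
```

{"api": "jog_arm", "payload": {"plan": [{"fingers": 0, "translation": [0, -25, 0], "turn": [0, 0, 0]}, {"fingers": 0, "translation": [0, -10, 0], "turn": [0, 0, 0]}, {"fingers": 0, "translation": [0, 0, 0], "turn": [0, 0, 0]}, {"fingers": 0, "translation": [0, 0, 0], "turn": [0, 0, 0]}]}}

```text
time_s: 18.25
ee_pos: [0.7254, -0.1158, 0.2563]
tool_rot: [-1.506, 0.462, 0.235]
wrist_force: [-0.2, 0.3, 0.2]
opening: 0.0439
```

```bash
python3 -c "
from h import *
from bench import bot
s=bot.get_state();print(s['time_s'],s['ee_pos'],s['wrist_force'])
f=bot.grab_frame('side');np.savez('pics/s14.npz',**f);cv2.imwrite('pics/s14.png',cv2.resize(f['color'][110:245,220:360],(780,600),interpolation=cv2.INTER_CUBIC))
f=bot.grab_frame('top');np.savez('pics/t14.npz',**f);cv2.imwrite('pics/t14.png',f['color'])
"
```

```text
18.25 [ 0.72540475 -0.11579594  0.25628599] [-0.19711431  0.27618259  0.20056206]
```

View pics/s14.png

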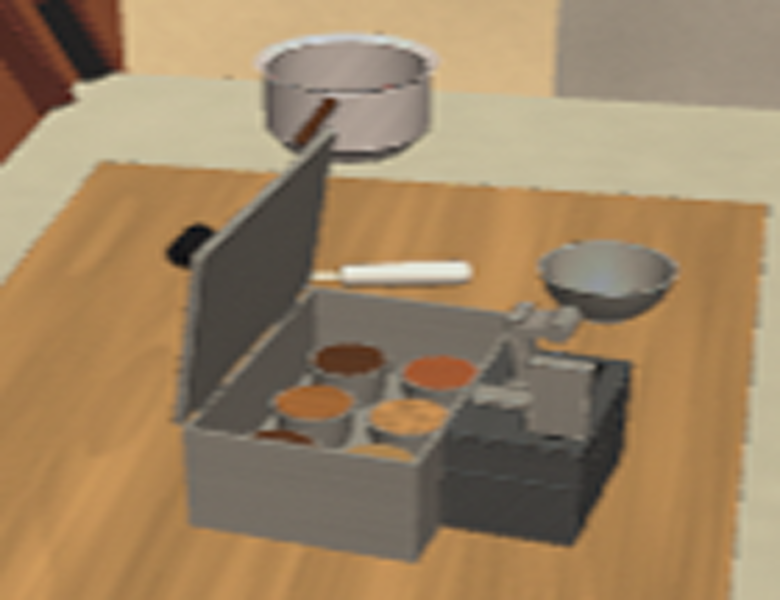

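View pics/t14.png

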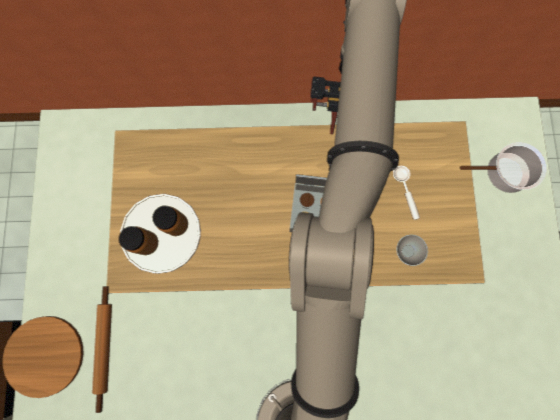

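```bash
python3 -c "
from h import *
a=dict(np.load('pics/side0.npz'));b=dict(np.load('pics/s14.npz'))
A=cv2.cvtColor(a['color'],6).astype(np.float32);B=cv2.cvtColor(b['color'],6).astype(np.float32)
# near box face bottom corners / housing bottom
for n,(y0,y1,x0,x1) in {'box':(205,240,250,305),'housing':(205,232,300,335),'katori':(160,185,312,345),'jars':(265,370,235,300)}.items(): print(n,cv2.phaseCorrelate(A[y0:y1,x0:x1].copy(),B[y0:y1,x0:x1].copy()),abs(A-B)[y0:y1,x0:x1].mean())
P=cloud(b);q=w2c(P.reshape(-1,3));m=(abs(q[:,1])<.095)&(q[:,2]>.1)&(q[:,2]<.205)&(q[:,0]>.045)&(q[:,0]<.085)
c=np.polyfit(q[m,2],q[m,0],1);print('lid n',m.sum(),'angle',np.pi/2+np.arctan(c[0]))
m=(q[:,0]>-.15)&(q[:,0]<-.08)&(abs(q[:,1])<.07)&(q[:,2]>.11)
k=q[m];print('fin',k[k[:,1]>.03].min(0),k[k[:,1]>.03].max(0));print('arm',k[k[:,1]<.02].min(0),k[k[:,1]<.02].max(0))
"
```

```text
box ((0.03964089497155854, 0.08081552173689488), 0.7310875965489282) 7.987013
housing ((-0.03423767740309813, 0.8069773012803534), 0.6876159700346581) 4.1820107
katori ((-0.023662359021532353, 0.2923295474267249), 1.0743186428811815) 5.4727273
jars ((0.0042848248824185475, 0.004512820628541192), 1.0030677182438932) 3.912967
lid n 586 angle 1.4386970888020532
fin [-0.13969587  0.03232044  0.11020425] [-0.08011608  0.06286674  0.62008849]
arm [-0.12072829 -0.01392784  0.1105474 ] [-0.08640867  0.01560392  0.14740976]
```

```bash
python3 -c "
from bench import bot
print(bot.sign_off())"
```

```text
the job is handed in; nothing more can be done
None
```

The case is open and handed in at about 18.4 s of the 64 s allowed. I did the steps in the order asked and the arm was touching nothing at the end.

- **Tab:** I felt it towards +y, where it moved freely at about 2–3 N, and slid it about 41 mm. I did not need to try the other side.
- **Latch arm:** I lifted it by the barrel to about 1.65 rad and left it standing.
- **Lid:** I swung it up by the knob and let go. The last side view shows it upright with the knob free.

**Checks**
- **Case:** Comparing box and housing corners in side views before and after shows no shift, within about 0.5 px. An automatic image comparison gave a 0.8 px offset on the housing; I put that down to the moved tab and arm, because the housing's corners line up.
- **Bystanders:** The jars match their starting image with no offset. The katori and spoon look unchanged in the pictures. The automatic comparison gave 0.3 px for the katori and was not run on the spoon.

**Disagreements**
- **Reported tool position:** It is off by about 39 mm along the fingers. The fingertips are about 28 mm behind the reported TCP, not 11 mm ahead of it as stated. My first grasp therefore closed in the air above the fin without touching it. I measured the offset from the camera depth and corrected for it.
- **Lid angle:** The knob position gave 1.52 rad, while a rough fit to the side camera's depth gave 1.44 rad.

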